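Sort the filter paddles and hold the green one in the photometer

ROBOT

A 7-joint arm with a two-finger parallel gripper is mounted at the origin on a cart in front of the work surface, level with it; the furniture and walls round the work are solid. World frame = base frame: x ahead of the robot, y to its left, z up, the work surface at z = 0. Lengths are in mm, angles in rad, forces in N, time in s.
With the tool pointing down it reaches from about 425 to 1025 mm from the base axis. Payload 3.6 kg.
Tool frame: the origin (TCP) lies midway between the tips of the shut fingers; the grasp point (between the pads) lies grip_depth behind it (grip_depth is the distance from the TCP to the grasp point, in mm); y points along the fingers, z is the direction in which the jaws open and shut, and the axes are right-handed (so a half turn about y gives the same grasp; the last joint's range is limited). The gripper opens to 85 mm and grips with 20 to 120 N. Pads are 22 mm wide; open, the fingers measure 114 mm over their backs; the gripper's body (76 mm by 85 mm) begins 54 mm behind the grasp point. The pads swing forward as they close: fully open they stand 13 mm farther back than shut.
Start: joints at [1.23, 0.591, 0.048, 1.609, -0.033, 0.943, -0.034], TCP at [177.823, -702.858, 205.302] pointing down, gripper open.
Joint ranges: [-2.69, 2.69], [-0.47, 2.24], [-1.27, 1.36], [0.19, 2.51], [-1.53, 4.68], [0.08, 2.07], [-3.09, 3.09]. Speed limits (rad/s): [2.57, 2.57, 3.14, 3.14, 3.14, 3.14, 3.14].

INTERFACE

Orientations are given as a rotation vector (axis times angle).
In Python, from plant import * gives the robot as it stands. The module is installed in compiled form; this text tells all that it offers.
- The arm moves only by the shell command python3 -m creep 'ROWS' [FORCE]. ROWS is a JSON object of lists of equal length, an entry for each row: "jaw": the closure, from 0 (fully open) to 1 (shut); "travel": the shift along the tool's x, y, z in m, a list of three; "yaw": the turn about the tool's y in degrees. A call has 1 to 10 rows; each row shifts and turns the commanded pose from where the row before left it, along the tool's axes as they then stand; what a row does not reach is not made up. A row lasts 1/8 s, in which the tool goes at most 62.5 mm and 10.7 degrees, less where a joint would pass 70% of its speed; a pose out of reach is approached as far as the arm can. A call is refused whole if a number of a shift passes 0.0625 or a number of a turn 10.7, either way. A call with a gripper value outside its range is refused whole. The fingers move at their own pace and stop on an object; FORCE is the grip in N (left out, the last holds). Time passes only in rows, so rows that do not move let the fingers close. It gives the time, the measured TCP pose, the force and the opening at its end, in the units of the state.
- get_obs(): the state, without advancing time (a new reading comes with each control period).
- capture(name): name is "scene" or "top" or "wrist"; returns a dict with "img" (400x640x3 uint8, red, green, blue), "intrinsics" (3x3 intrinsics, pixels), "R" (3x3) and "t" (3): a world point X has camera coordinates R X + t. Camera axes: x right, y down, z forward; pixel columns grow to the right and rows downward; lengths in mm; the calibration is good to about 2 mm. A picture is of the moment at which its call begins. There is no depth.
- sign_off(): hands the job in, once; it reports no verdict.
The state is a dict: "time": time; "qpos": joint angles; "dq": joint speeds; "tau": joint torques, N m; "position": TCP position; "tool_rot": TCP orientation; "ft_force": force on the tool from outside, world axes, zero at the start; "wrist_torque": the same for the moment, N m; "width": finger opening in mm.
Only numpy, scipy, OpenCV 4.12 (cv2) and the standard library are available. Lean on these libraries where they do the work, as an engineer would, in place of code of your own. Each camera call takes 0.05 s, during which the arm holds its last target.

TASK

Check the filter photometer with the green filter: first put the red filter paddle into the red box and the blue one into the blue box, grip up, standing on the box floor and let go. Then take the green paddle by its grip, pass its blade down through the slot in the photometer's top until the white line on the blade is level with the top, and finish while still holding it there, not resting on its grip. Do not force the blade, and leave the beaker, the dropper bottle and the red-capped jar where they stand.

Things in the scene. Friction and masses are not known exactly. Their poses are not given: they have to be found in the camera images.
- red_filter: Loose filter paddle with red grip and filter glass, 50 g, upright in the rack at first. Origin: centre of the blade's lower end; z up to the grip, x thin, y wide (a half turn about z looks the same). Steel blade 6 (x) x 36 (y) mm, z = 0 to 70; white line round it centred at z = 45. Grip 14 (x) x 34 (y) mm, z = 70 to 100: take its flat faces across x at z = 85.
- green_filter: Loose filter paddle with green grip and filter glass, 50 g, upright in the rack at first. Origin: centre of the blade's lower end; z up to the grip, x thin, y wide (a half turn about z looks the same). Steel blade 6 (x) x 36 (y) mm, z = 0 to 70; white line round it centred at z = 45. Grip 14 (x) x 34 (y) mm, z = 70 to 100: take its flat faces across x at z = 85.
- blue_filter: Loose filter paddle with blue grip and filter glass, 50 g, upright in the rack at first. Origin: centre of the blade's lower end; z up to the grip, x thin, y wide (a half turn about z looks the same). Steel blade 6 (x) x 36 (y) mm, z = 0 to 70; white line round it centred at z = 45. Grip 14 (x) x 34 (y) mm, z = 70 to 100: take its flat faces across x at z = 85.
- red_box: Open-topped red plastic box, fixed, 40 (x) x 64 (y) x 60 (z) mm outside, walls and floor 4 mm (inside 32 x 56 mm). Origin: centre of the underside; z up. A paddle stood in it leans on the walls; its grip stays above the rim.
- blue_box: Open-topped blue plastic box, fixed, 40 (x) x 64 (y) x 60 (z) mm outside, walls and floor 4 mm (inside 32 x 56 mm). Origin: centre of the underside; z up. A paddle stood in it leans on the walls; its grip stays above the rim.
- filter_rack: White block on a grey foot, fixed, 60 (x) x 206 (y) mm, top at 55 mm. Origin: centre of the underside; y along the row. Three pockets 10 (x) x 40 (y) mm at y = -62, 0, +62 mm, floor 6 mm above the bench, each with one paddle on end, 49 mm of blade inside; lift straight up. Which colour is in which pocket varies.
- photometer: White hollow instrument with a black top, fixed, 130 (x) x 150 (y) x 100 (z) mm, clear viewing window, dark blank display and knob in its front (-x side, towards the robot). Origin: centre of the underside; z up. The slot is in the middle of its top.
- slot (a point): Centre of the photometer's slot, on its top face 100 mm above the bench; axes as the photometer's. The slot is 8 (x) x 38 (y) mm, 2 mm larger than a blade each way, with no useful lead-in, ringed by a pale line; the top is 8 mm thick, below it the housing is empty. The blade fits in whole; the grip does not pass.
- beaker: Clear glass beaker, 57 mm wide, 70 mm tall, loose bystander behind the work; origin at its underside.
- dropper_bottle: Pale dropper bottle with red rubber bulb, 36 mm wide, 97 mm tall, loose bystander behind the work; origin at its underside.
- red_cap_jar: White jar with red cap, 44 mm wide, 59 mm tall, loose bystander at the right; origin at its underside.

How it is judged:
By the outcome, as a careful person would: the job done as asked, in the order asked, and still so for the second after the job is handed in, while the arm keeps its last pose, push and grip.
It also fails if it takes over 72 s, if anything falls off the work surface, if the arm or the gripper's body presses on something with over 40 N, if the wrist force passes 120 N, or if a joint passes its speed limit or range.

## Working session

There is one attempt and no reset: what is moved stays moved. The work goes in short steps, Python scripts to look and compute and a shell command to move; the robot and the scene stay as the last step left them, time stands still between calls to the robot, and variables do not carry over. Pictures are saved under pics/ and viewed, and the job is handed in when it is done.

```bash
mkdir -p pics; python3 - <<'E'
from plant import *
import cv2
o=get_obs()
print({k:o[k] for k in o})
for n in ("scene","top","wrist"):
    c=capture(n); cv2.imwrite(f"pics/{n}0.png",c["img"][:,:,::-1])
    print(n,c["intrinsics"],c["R"],c["t"])
E
```

```text
{'time': 0.0, 'qpos': array([ 1.22947883,  0.59211851,  0.04830576,  1.6098571 , -0.03331272,
        0.9426823 , -0.03369822]), 'dq': array([ 0.00085735, -0.0010193 ,  0.00080198,  0.00102481,  0.00047065,
        0.00131622,  0.00113483]), 'tau': array([-1.09987070e-04, -5.48683155e+01,  1.54646438e+00, -1.98122674e+01,
        9.30892420e-03,  8.74719350e-03, -2.61536339e-07]), 'position': array([ 177.61577997, -701.97946009,  204.12857482]), 'tool_rot': array([-0.2607633 ,  2.09207982, -2.08739492]), 'ft_force': array([-0.23608312,  0.33127326,  0.99193124]), 'wrist_torque': array([ 0.04073008,  0.05197558, -0.02421465]), 'width': 85.51893405511538}
scene [[408.13056372   0.         321.99058923]
 [  0.         408.13056372 198.72453535]
 [  0.           0.           1.        ]] [[-0.49564739 -0.86837684  0.01597912]
 [-0.51554577  0.27935464 -0.8100454 ]
 [ 0.69896082 -0.40973485 -0.5861494 ]] [ 200.94815633  387.67374765 1041.6610025 ]
top [[386.47149305   0.         325.75249595]
 [  0.         386.47149305 196.68994008]
 [  0.           0.           1.        ]] [[-0.07262321 -0.99735712 -0.00215363]
 [-0.97378407  0.07137312 -0.21598718]
 [ 0.21557006 -0.01358851 -0.97639382]] [ -35.76131083  549.39575726 1118.26050011]
wrist [[289.08149039   0.         314.87794624]
 [  0.         289.08149039 198.17700015]
 [  0.           0.           1.        ]] [[ 0.24394036 -0.96978768 -0.00222467]
 [-0.91746946 -0.23152232  0.32349221]
 [-0.31423382 -0.07687174 -0.94622822]] [-724.15503614  -41.66801486  382.09594933]
```

View pics/scene0.png

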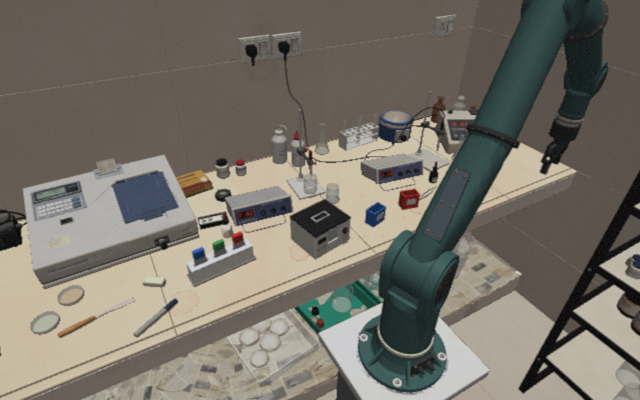

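View pics/top0.png

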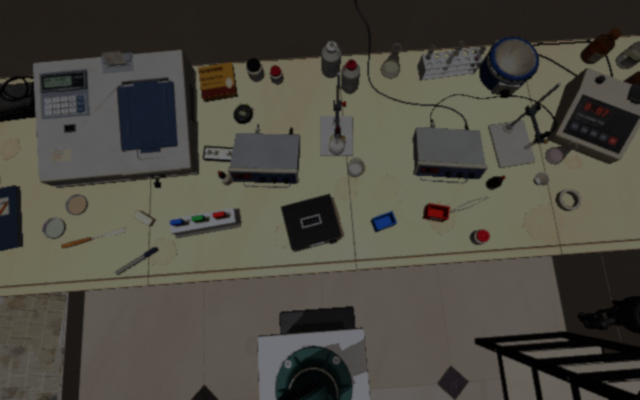

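View pics/wrist0.png

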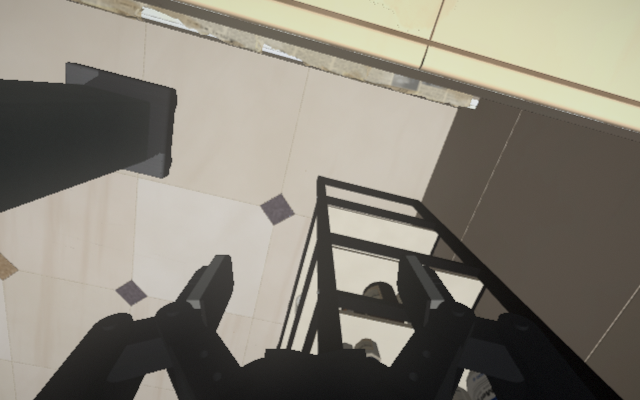

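The rack holds blue, green and red from left to right, near (175–230, 220) in the top view. The photometer is at (311,222), the blue box at (384,221), the red box at (437,212) and the jar at (482,237). I'll zoom in to measure them.

```bash
cat > h.py <<'E'
import numpy as np, cv2
from plant import *
from scipy.spatial.transform import Rotation as Rn
def ray(c,u,v,z):
    K,R,t=c["intrinsics"],c["R"],c["t"]
    d=R.T@np.linalg.inv(K)@np.array([u,v,1.]); C=-R.T@t
    return C+d*(z-C[2])/d[2]
def proj(c,X):
    p=c["R"]@np.asarray(X,float)+c["t"]; p=c["intrinsics"]@p; return p[:2]/p[2]
def crop(img,x0,y0,w,h,s,name,gain=1.8):
    a=np.clip(img[y0:y0+h,x0:x0+w,::-1].astype(float)*gain,0,255).astype(np.uint8)
    a=cv2.resize(a,None,fx=s,fy=s,interpolation=cv2.INTER_CUBIC); cv2.imwrite(name,a)
E
python3 - <<'E'
from h import *
import pickle
c=capture("top");pickle.dump(c,open("top.pkl","wb"))
crop(c["img"],165,200,80,40,10,"pics/rack.png")
crop(c["img"],275,190,75,60,10,"pics/phot.png")
crop(c["img"],365,195,90,40,8,"pics/boxes.png")
for n,u,v,z in (("B",179,222,106),("G",197,218,106),("R",221,215,106),("slot",311,221,100),("bb",384,221,60),("rb",437,212,60)): print(n,ray(c,u,v,z))
E
```

```text
B [491.49858977 352.99013769 106.        ]
G [499.42000194 301.10733794 106.        ]
R [503.16085116 231.67775544 106.        ]
slot [467.5513106  -27.18267842 100.        ]
bb [ 457.88799817 -244.8797043    60.        ]
rb [ 473.53336125 -407.36675338   60.        ]
```

View pics/rack.png

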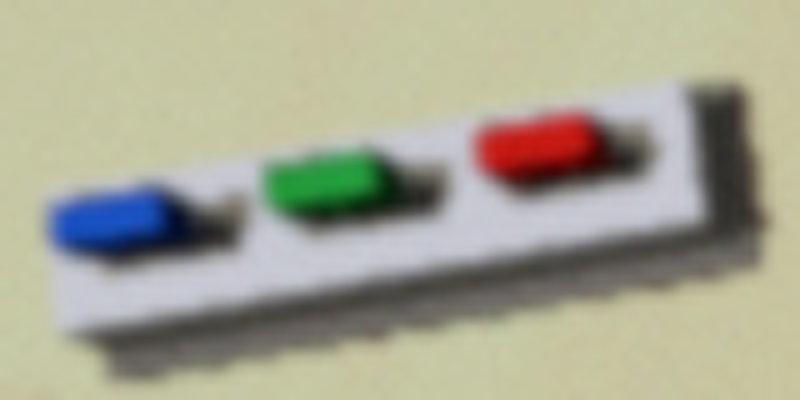

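View pics/phot.png

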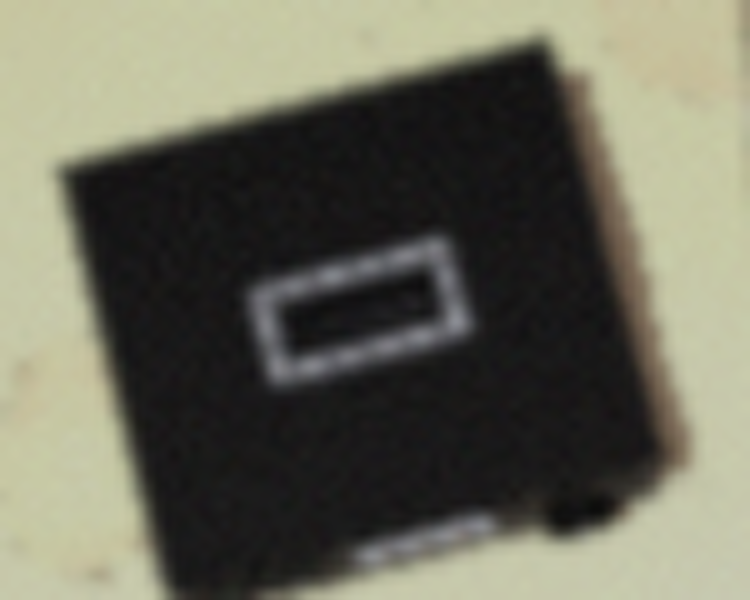

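View pics/boxes.png

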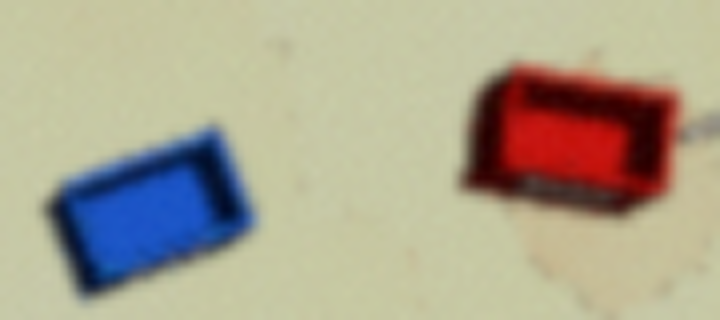

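```bash
cat > fit.py <<'E'
from h import *
from scipy.optimize import least_squares
def fit(c,mod,px,x0):
    mod=np.array(mod,float)
    def W(p):
        cs,sn=np.cos(p[2]),np.sin(p[2]); m=mod
        return np.c_[p[0]+cs*m[:,0]-sn*m[:,1],p[1]+sn*m[:,0]+cs*m[:,1],m[:,2]]
    f=lambda p:(np.array([proj(c,X) for X in W(p)])-px).ravel()
    r=least_squares(f,x0,x_scale=[10,10,.1]); return r.x,np.round(r.fun.reshape(-1,2),2)
def un(P,x0,y0,s): return (np.array(P,float)+.5)/s-.5+[x0,y0]
E
python3 - <<'E'
from fit import *
import pickle
c=pickle.load(open("top.pkl","rb")); print("cam",-c["R"].T@c["t"])
# corners in image order TL,TR,BR,BL : x+,y+ ; x+,y- ; x-,y- ; x-,y+
q=lambda a,b,z:[(a,b,z),(a,-b,z),(-a,-b,z),(-a,b,z)]
print("phot",fit(c,q(65,75,100),un([(64,168),(548,42),(660,455),(172,600)],275,190,10),[467,-27,.2]))
print("blue",fit(c,q(20,32,60),un([(58,190),(215,130),(254,225),(88,293)],365,195,8),[458,-245,.2]))
print("red",fit(c,q(20,32,60)[:3],un([(515,68),(678,95),(665,193)],365,195,8),[473,-407,-.2]))
print("rack",fit(c,q(30,103,55),un([(45,195),(685,85),(708,220),(60,335)],165,200,10),[490,300,.2]))
E
```

```text
cam [ 291.33224776  -59.68339227 1210.44806979]
phot (array([ 4.67986962e+02, -2.62562492e+01,  1.95881562e-01]), array([[-0.75,  0.07],
       [ 0.23, -0.6 ],
       [ 1.11,  0.52],
       [-0.59, -0.06]]))
blue (array([ 4.58770156e+02, -2.44340355e+02,  2.83136196e-01]), array([[-0.38, -0.08],
       [-0.35,  0.12],
       [-0.12,  0.54],
       [ 0.85, -0.56]]))
red (array([ 4.76629475e+02, -4.11416338e+02, -2.47370579e-01]), array([[-0.51, -0.35],
       [ 0.14, -0.14],
       [ 0.36,  0.47]]))
rack (array([5.00885143e+02, 3.02366944e+02, 1.03700202e-01]), array([[-1.86, -2.49],
       [ 1.64, -3.22],
       [ 1.83,  2.49],
       [-1.6 ,  2.97]]))
```

```bash
cat > plan.py <<'E'
from h import *
def cur():
    o=get_obs(); return o["position"].copy(), Rn.from_rotvec(o["tool_rot"]).as_matrix(), o
def toloc(dx):  # world mm -> tool m
    p,R,o=cur(); return np.round(R.T@np.array(dx)/1000,4)
def jawang(R): # world heading of tool z, deg
    return np.degrees(np.arctan2(R[1,2],R[0,2]))
if __name__=="__main__":
    p,R,o=cur(); print("t",round(o["time"],2),"p",p.round(1),"jaw heading",jawang(R).round(2),"w",round(o["width"],1),"F",o["ft_force"].round(1),"q",o["qpos"].round(2)); print(R.round(3))
E
python3 plan.py
```

```text
t 0.2 p [ 177.7 -702.3  204.5] jaw heading -75.8 w 85.6 F [ 0.1 -0.   1. ] q [ 1.23  0.59  0.05  1.61 -0.03  0.94 -0.03]
[[-0.969 -0.     0.245]
 [-0.245  0.001 -0.969]
 [ 0.    -1.    -0.001]]
```

```bash
python3 - <<'E'
import plant; print([n for n in dir(plant) if not n.startswith('__')])
print(getattr(plant,'grip_depth',None))
E
cat > rows.py <<'E'
# usage: rows.py x y z heading N [lin]  -> suggested increments
import sys; from plan import *
a=sys.argv; tgt=np.array(list(map(float,a[1:4]))); hd=float(a[4]); N=int(a[5]); lin=len(a)>6
p,R,o=cur(); h0=jawang(R)
if lin: P=[p+(tgt-p)*i/N for i in range(N+1)]
else:
    r0,r1=np.hypot(*p[:2]),np.hypot(*tgt[:2]); t0,t1=np.arctan2(p[1],p[0]),np.arctan2(tgt[1],tgt[0])
    P=[np.array([(r0+(r1-r0)*s)*np.cos(t0+(t1-t0)*s),(r0+(r1-r0)*s)*np.sin(t0+(t1-t0)*s),p[2]+(tgt[2]-p[2])*s]) for s in np.linspace(0,1,N+1)]
dy=-((hd-h0+180)%360-180)/N
out=[]
err=np.zeros(3)
for i in range(N):
    Ri=Rn.from_rotvec([0,0,np.radians(-dy*i)]).as_matrix()@R
    d=Ri.T@(P[i+1]-P[i])/1000+err; r=np.round(d,4 if lin else 3); err=d-r
    out.append([float(v) for v in r])
print("yaw/row",round(dy,2)); print(out)
E
python3 rows.py 503 235 220 6 20
```

```text
['MotionError', 'capture', 'get_obs', 'grip_depth', 'sign_off']
18.700000000000003
yaw/row -4.09
[[-0.063, -0.001, -0.011], [-0.062, -0.001, -0.012], [-0.061, -0.0, -0.014], [-0.06, -0.001, -0.014], [-0.059, -0.001, -0.015], [-0.058, -0.001, -0.016], [-0.057, -0.0, -0.017], [-0.056, -0.001, -0.017], [-0.055, -0.001, -0.019], [-0.054, -0.001, -0.019], [-0.053, -0.0, -0.02], [-0.052, -0.001, -0.02], [-0.051, -0.001, -0.022], [-0.05, -0.001, -0.022], [-0.048, -0.0, -0.022], [-0.048, -0.001, -0.024], [-0.046, -0.001, -0.023], [-0.045, -0.001, -0.025], [-0.045, -0.0, -0.024], [-0.043, -0.001, -0.026]]
```

```bash
python3 -m creep '{"jaw":[0,0,0,0,0,0,0,0,0,0],"travel":[[-0.06,-0.002,-0.011],[-0.06,-0.002,-0.012],[-0.06,-0.002,-0.013],[-0.06,-0.002,-0.014],[-0.059,-0.002,-0.015],[-0.058,-0.002,-0.016],[-0.057,0,-0.017],[-0.056,0,-0.017],[-0.055,0,-0.019],[-0.054,0,-0.019]],"yaw":[-4.1,-4.1,-4.1,-4.1,-4.1,-4.1,-4.1,-4.1,-4.1,-4.1]}'; python3 rows.py 503 232 220 6 10; python3 plan.py
```

```text
time: 1.45
position: [573.0, -275.5, 217.2]
tool_rot: [-0.859, 1.639, -1.639]
ft_force: [0.4, 0.5, 0.3]
width: 85.3
yaw/row -4.07
[[-0.053, -0.0, -0.019], [-0.052, -0.001, -0.02], [-0.05, 0.0, -0.021], [-0.05, -0.0, -0.021], [-0.049, -0.0, -0.022], [-0.047, -0.001, -0.022], [-0.047, 0.0, -0.023], [-0.045, -0.0, -0.024], [-0.044, -0.0, -0.024], [-0.044, -0.001, -0.025]]
t 1.45 p [ 573.  -275.5  217.2] jaw heading -34.66 w 85.3 F [0.4 0.5 0.3] q [ 0.51  0.47 -0.19  1.8   0.11  0.88 -0.33]
[[-0.569  0.     0.823]
 [-0.823 -0.    -0.569]
 [-0.    -1.     0.   ]]
```

```bash
python3 - <<'E'
from h import *
import pickle
c=capture("wrist"); pickle.dump(c,open("w1.pkl","wb")); crop(c["img"],0,0,640,400,1.25,"pics/w1.png",1.3)
for P in ([459,-244,60],[477,-411,60],[468,-26,100]): print(proj(c,P))
E
python3 -m creep '{"jaw":[0,0,0,0,0,0,0,0,0,0],"travel":[[-0.053,0,-0.019],[-0.052,0,-0.02],[-0.05,0,-0.021],[-0.05,0,-0.021],[-0.049,0,-0.022],[-0.047,0,-0.022],[-0.047,0,-0.023],[-0.045,0,-0.024],[-0.044,0,-0.024],[-0.044,-0.003,-0.025]],"yaw":[-4.1,-4.1,-4.1,-4.1,-4.1,-4.1,-4.1,-4,-4,-4]}'
python3 - <<'E'
from h import *
import pickle
c=capture("wrist"); pickle.dump(c,open("w2.pkl","wb")); crop(c["img"],0,0,640,400,1.25,"pics/w2.png",1.3)
E
python3 plan.py
```

```text
[222.07171414 206.46473012]
[313.48693969 294.81252172]
[51.45433779 23.64046529]
time: 2.75
position: [501.5, 231.6, 220.2]
tool_rot: [-1.257, 1.132, -1.132]
ft_force: [0.1, 0.4, 0.0]
width: 85.2
t 2.8 p [496.6 239.8 221.2] jaw heading 6.69 w 85.3 F [-2.8  4.5  0.9] q [-0.17  0.39 -0.47  1.97  0.22  0.83 -0.64]
[[ 0.117 -0.002  0.993]
 [-0.993  0.006  0.117]
 [-0.006 -1.    -0.001]]
```

View pics/w1.png

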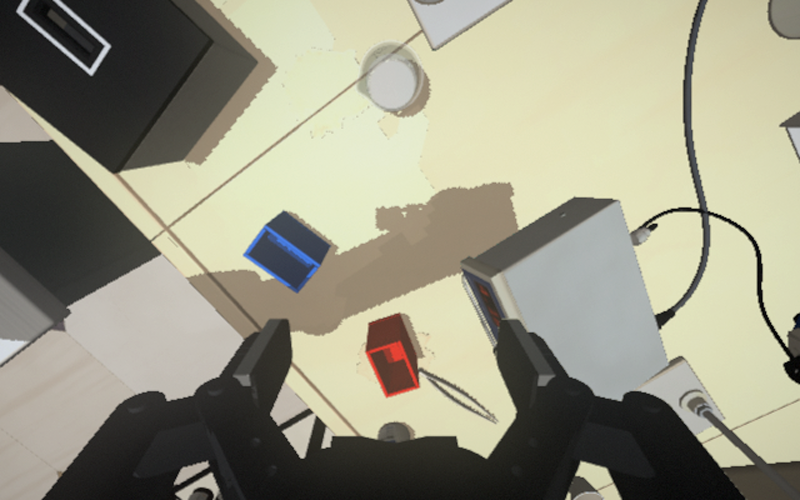

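View pics/w2.png

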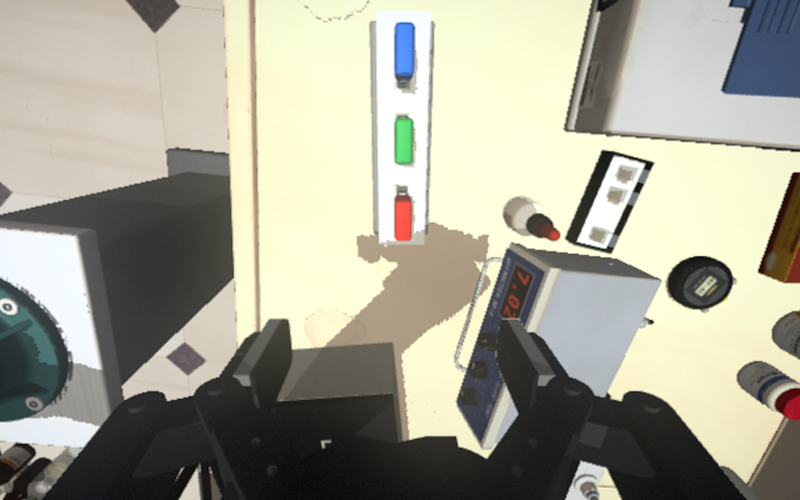

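The first wrist view shows the blue rim near (285,265)/1.25 and the red rim near (390,370)/1.25. The second shows the blue, green and red grips in a row at x≈403/1.25. I'll zoom in on both for corners.

```bash
python3 - <<'E'
from h import *
import pickle
c=pickle.load(open("w1.pkl","rb")); crop(c["img"],190,160,160,160,5,"pics/w1b.png",1.3)
a=cv2.imread("pics/w1b.png")[:600]; 
crop(c["img"],190,160,80,80,7,"pics/w1blue.png",1.3); crop(c["img"],280,240,80,85,7,"pics/w1red.png",1.3)
c=pickle.load(open("w2.pkl","rb")); crop(c["img"],290,0,70,200,3,"pics/w2r.png",1.0)
print("mean red", [ray(c,403/1.25,215/1.25,106)])
img=c["img"].astype(int)
for n,m in (("red",(img[...,0]>150)&(img[...,1]<90)&(img[...,2]<90)),("green",(img[...,1]>120)&(img[...,0]<100)&(img[...,2]<110)),("blue",(img[...,2]>150)&(img[...,0]<90))):
    m=m.astype(np.uint8); m[:, :295]=0; m[:,350:]=0; m[205:]=0
    v,u=np.nonzero(m); r=cv2.minAreaRect(np.c_[u,v].astype(np.float32)); print(n,len(u),r)
E
```

```text
mean red [array([507.38402742, 246.0118032 , 106.        ])]
red 394 ((322.0, 176.0), (30.0, 12.0), 90.0)
green 501 ((323.0, 112.0), (36.0, 14.0), 90.0)
blue 525 ((322.55291748046875, 37.98823547363281), (13.889927864074707, 40.24922180175781), 1.5074357986450195)
```

View pics/w1blue.png

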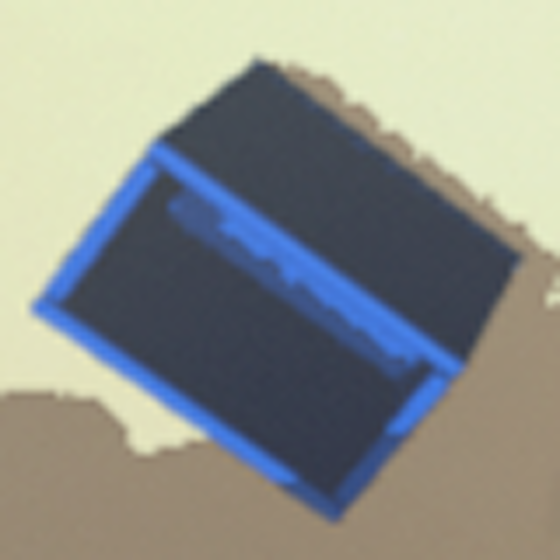

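View pics/w1red.png

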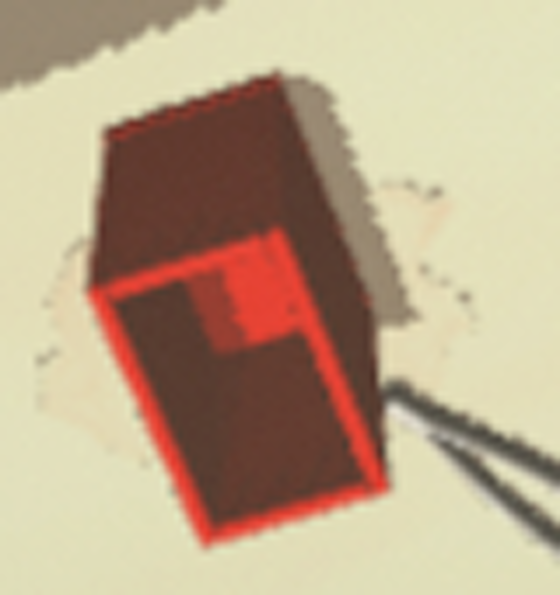

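View pics/w2r.png

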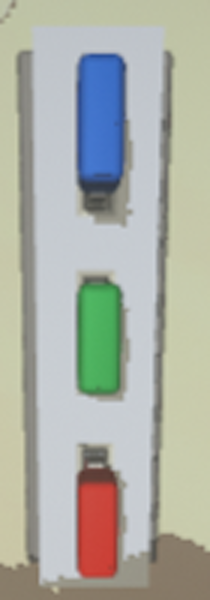

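```bash
python3 - <<'E'
from fit import *
import pickle
from itertools import permutations
q=lambda a,b,z,y0=0:[(a,b+y0,z),(a,-b+y0,z),(-a,-b+y0,z),(-a,b+y0,z)]
def best(c,mod,px,x0):
    R=[]
    n=len(px)
    for k in range(n):
        for s in (1,-1):
            idx=[(k+s*i)%n for i in range(n)]
            r=fit(c,mod,px[idx],x0); R.append((np.abs(r[1]).sum(),r))
    R=[r for r in R if abs(r[1][0][2])<.7]
    return min(R,key=lambda r:r[0])[1]
c=pickle.load(open("w1.pkl","rb")); print("cam1",-c["R"].T@c["t"])
print("blue",best(c,q(20,32,60),un([(155,140),(467,368),(335,524),(32,308)],190,160,7),[459,-244,.28]))
print("red",best(c,q(20,32,60),un([(88,292),(282,230),(392,487),(205,548)],280,240,7),[477,-411,-.25]))
c=pickle.load(open("w2.pkl","rb"));print("cam2",-c["R"].T@c["t"])
b=un([(79,54),(125,54),(124,180),(79,180)],290,0,3);g=un([(78,285),(121,285),(119,393),(79,393)],290,0,3);r=un([(79,480),(117,480),(116,578),(80,578)],290,0,3)
# image up=+y, right=+x : TL=(-x,+y),TR=(+,+),BR=(+,-),BL=(-,-)
def m(y0): return [(-7,17+y0,106),(7,17+y0,106),(7,-17+y0,106),(-7,-17+y0,106)]
print("row",fit(c,m(62)+m(0)+m(-62),np.r_[b,g,r],[500,300,.1]))
for n,p in (("b",b),("g",g),("r",r)): print(n,fit(c,m(0),p,[500,300,.1])[0], [ray(c,*x,106).round(1)[:2] for x in p])
E
```

```text
cam1 [ 620.34133796 -207.44138811  386.4253303 ]
blue (array([ 4.60854805e+02, -2.47563224e+02,  2.68281302e-01]), array([[ 0.33, -0.41],
       [ 0.14, -0.23],
       [ 0.03,  0.4 ],
       [-0.52,  0.31]]))
red (array([ 4.77024382e+02, -4.12734000e+02, -2.49838773e-01]), array([[ 0.16, -0.42],
       [ 0.44,  0.57],
       [-0.05,  0.11],
       [-0.53, -0.16]]))
cam2 [492.79819748 313.83781805 389.341383  ]
row (array([5.01465028e+02, 3.02648451e+02, 1.03341407e-01]), array([[-0.53, -1.21],
       [ 0.55, -1.21],
       [ 0.16,  0.67],
       [-0.56,  0.67],
       [-0.24, -0.91],
       [ 0.61, -0.91],
       [ 0.66,  0.74],
       [-0.59,  0.74],
       [-0.61,  0.58],
       [ 0.85,  0.58],
       [ 0.65,  0.57],
       [-0.96,  0.57]]))
b [4.95178738e+02 3.64083419e+02 1.07920151e-01] [array([486.9, 379.7]), array([499.9, 381. ]), array([503.6, 348.7]), array([490.3, 347.3])]
g [5.01375455e+02 3.02526558e+02 1.06895738e-01] [array([493.1, 318.1]), array([506.2, 319.4]), array([509.5, 287.1]), array([496.7, 285.8])]
r [5.07813511e+02 2.41567307e+02 1.10443268e-01] [array([499.7, 257.8]), array([512.2, 259.1]), array([515.8, 225.3]), array([503.6, 224.1])]
```

```bash
python3 rows.py 507.9 240.9 160 5.95 2 lin; python3 plan.py; python3 - <<'E'
from h import *
import pickle
c=pickle.load(open("w2.pkl","rb"))
for u,v in ((455,400),(512,245),(482,448)): print(ray(c,u/1.25,v/1.25,0).round(),ray(c,u/1.25,v/1.25,80).round())
E
```

```text
yaw/row 0.37
[[0.0003, 0.0306, 0.0057], [0.0003, 0.0305, 0.0058]]
t 2.8 p [496.6 239.8 221.2] jaw heading 6.69 w 85.3 F [-2.8  4.5  0.9] q [-0.17  0.39 -0.47  1.97  0.22  0.83 -0.64]
[[ 0.117 -0.002  0.993]
 [-0.993  0.006  0.117]
 [-0.006 -1.    -0.001]]
[610. -23.  -0.] [586.  46.  80.]
[640. 199.   0.] [610. 222.  80.]
[ 661. -101.   -0.] [626. -16.  80.]
```

```bash
python3 -m creep '{"jaw":[0.3,0.4,0.4,0.4],"travel":[[0,0.03,0.006],[0,0.03,0.006],[0,0,0],[0,0,0]],"yaw":[0.4,0.4,0,0]}' 30; python3 plan.py
```

```text
time: 3.3
position: [514.5, 231.7, 161.0]
tool_rot: [-1.249, 1.143, -1.144]
ft_force: [-0.3, -0.6, 1.1]
width: 51.4
t 3.3 p [514.5 231.7 161. ] jaw heading 5.08 w 51.4 F [-0.3 -0.6  1.1] q [-0.19  0.48 -0.42  2.    0.29  0.72 -0.7 ]
[[ 0.089  0.001  0.996]
 [-0.996  0.     0.089]
 [-0.    -1.     0.001]]
```

```bash
python3 rows.py 507.9 240.9 125 5.95 1 lin;
```

```text
yaw/row -0.87
[[-0.0098, 0.036, -0.0057]]
```

```bash
python3 -m creep '{"jaw":[0.4,0.4,0.4,0.4],"travel":[[-0.0098,0.018,-0.0057],[0,0.018,0],[0,0,0],[0,0,0]],"yaw":[-0.9,0,0,0]}'; python3 rows.py 507.9 240.9 72.3 5.95 2 lin; python3 - <<'E'
from h import *
c=capture("wrist"); crop(c["img"],160,100,320,220,2.5,"pics/w3.png",1.2)
E
```

```text
time: 3.8
position: [508.1, 240.6, 124.7]
tool_rot: [-1.256, 1.132, -1.133]
ft_force: [-0.2, 0.2, 0.3]
width: 51.1
yaw/row 0.01
[[-0.0001, 0.0262, -0.0001], [-0.0002, 0.0262, -0.0001]]
```

View pics/w3.png

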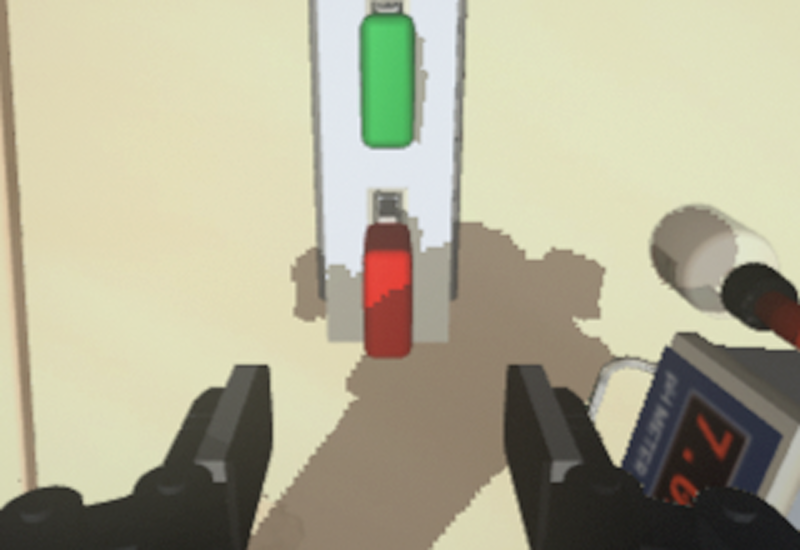

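The red grip at (388,290) is centred between the fingers at (255) and (520). Next I descend and close.

```bash
python3 -m creep '{"jaw":[0.4,0.4,0.4,0.4,0.8,1,1,1],"travel":[[0,0.02,0],[0,0.02,0],[0,0.0124,0],[0,0,0],[0,0,0],[0,0,0],[0,0,0],[0,0,0]],"yaw":[0,0,0,0,0,0,0,0]}' 40; python3 plan.py
```

```text
time: 4.85
position: [508.2, 241.3, 72.7]
tool_rot: [-1.255, 1.131, -1.132]
ft_force: [-0.3, -0.8, 6.7]
width: 12.5
t 4.85 p [508.2 241.3  72.7] jaw heading 6.0 w 12.5 F [-0.3 -0.8  6.7] q [-0.27  0.6  -0.35  2.06  0.38  0.54 -0.79]
[[ 0.105  0.002  0.995]
 [-0.995  0.001  0.105]
 [-0.001 -1.     0.002]]
```

```bash
python3 -m creep '{"jaw":[1,1,1,1,1,1],"travel":[[0,-0.01,0],[0,-0.03,0],[0,-0.04,0],[0,-0.05,0],[0,-0.02,0],[0,0,0]],"yaw":[0,0,0,0,0,0]}'; python3 plan.py; python3 rows.py 477 -412.7 215 -14.3 14;python3 - <<'E'
from h import *
c=capture("wrist"); crop(c["img"],160,150,320,240,2.5,"pics/w4.png",1.2)
E
```

```text
time: 5.6
position: [508.4, 241.4, 223.7]
tool_rot: [-1.253, 1.13, -1.133]
ft_force: [0.7, 0.2, -0.4]
width: 12.2
t 5.6 p [508.4 241.4 223.7] jaw heading 5.99 w 12.2 F [ 0.7  0.2 -0.4] q [-0.17  0.4  -0.46  1.95  0.23  0.84 -0.66]
[[ 0.104  0.003  0.995]
 [-0.995  0.002  0.104]
 [-0.001 -1.     0.004]]
yaw/row 1.45
[[0.043, 0.001, 0.018], [0.045, 0.0, 0.016], [0.046, 0.001, 0.014], [0.046, 0.0, 0.01], [0.048, 0.001, 0.009], [0.049, 0.001, 0.005], [0.049, 0.0, 0.002], [0.05, 0.001, 0.0], [0.05, 0.0, -0.003], [0.05, 0.001, -0.006], [0.05, 0.0, -0.009], [0.05, 0.001, -0.012], [0.05, 0.0, -0.016], [0.048, 0.001, -0.018]]
```

View pics/w4.png

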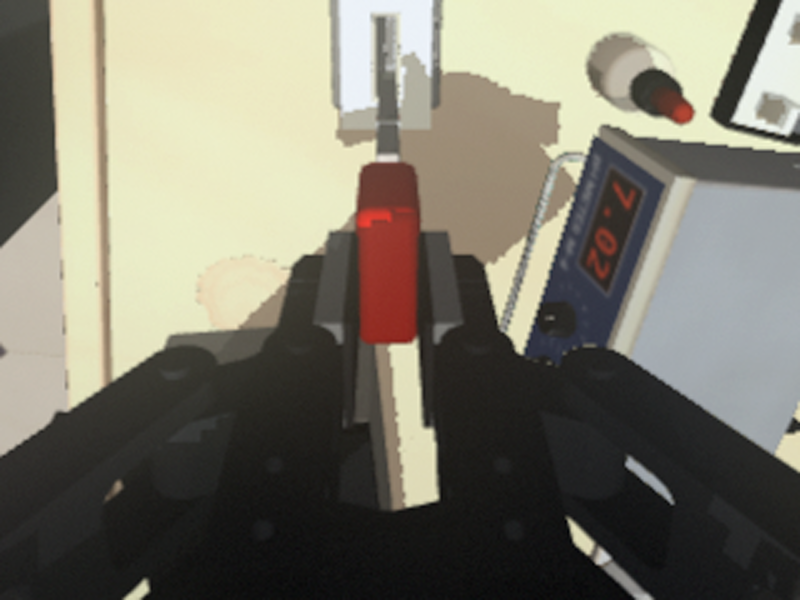

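The red paddle is held square between the pads at (388,250). Now I carry it to the red box.

```bash
python3 -m creep '{"jaw":[1,1,1,1,1,1,1,1,1,1],"travel":[[0.043,0,0.018],[0.045,0,0.016],[0.046,0,0.014],[0.046,0,0.01],[0.048,0,0.009],[0.049,0,0.005],[0.049,0,0.002],[0.05,0,0],[0.05,0,-0.003],[0.05,0,-0.006]],"yaw":[1.4,1.4,1.4,1.5,1.5,1.5,1.4,1.4,1.4,1.4]}'; python3 -m creep '{"jaw":[1,1,1,1,1,1],"travel":[[0.05,0,-0.009],[0.05,0,-0.012],[0.05,0,-0.016],[0.048,0,-0.018],[0,0,0],[0,0,0]],"yaw":[1.4,1.4,1.4,1.4,0,0]}';  python3 rows.py 477 -412.7 150 -14.3 2 lin
```

```text
time: 6.9
position: [565.5, -230.0, 219.6]
tool_rot: [-1.139, 1.319, -1.313]
ft_force: [0.5, -1.1, -0.7]
width: 12.6
time: 7.65
position: [476.7, -412.0, 220.1]
tool_rot: [-1.085, 1.389, -1.383]
ft_force: [0.2, 0.4, -0.8]
width: 12.4
yaw/row 0.2
[[0.0004, 0.0351, 0.0003], [0.0003, 0.035, 0.0003]]
```

```bash
python3 -m creep '{"jaw":[1,1,1,1],"travel":[[0.0004,0.035,0.0003],[0.0003,0.035,0.0003],[0,0,0],[0,0,0]],"yaw":[0.2,0.2,0,0]}'; python3 rows.py 477 -412.7 72 -14.3 1 lin; python3 - <<'E'
from h import *
c=capture("wrist"); crop(c["img"],160,150,320,240,2.5,"pics/w5.png",1.2)
c=capture("scene"); crop(c["img"],340,140,160,120,5,"pics/s5.png",1.2)
E
```

```text
time: 8.15
position: [479.3, -413.0, 152.6]
tool_rot: [-1.081, 1.388, -1.389]
ft_force: [-0.3, -0.3, -0.6]
width: 12.6
yaw/row 0.12
[[0.0003, 0.0806, -0.0024]]
```

View pics/w5.png

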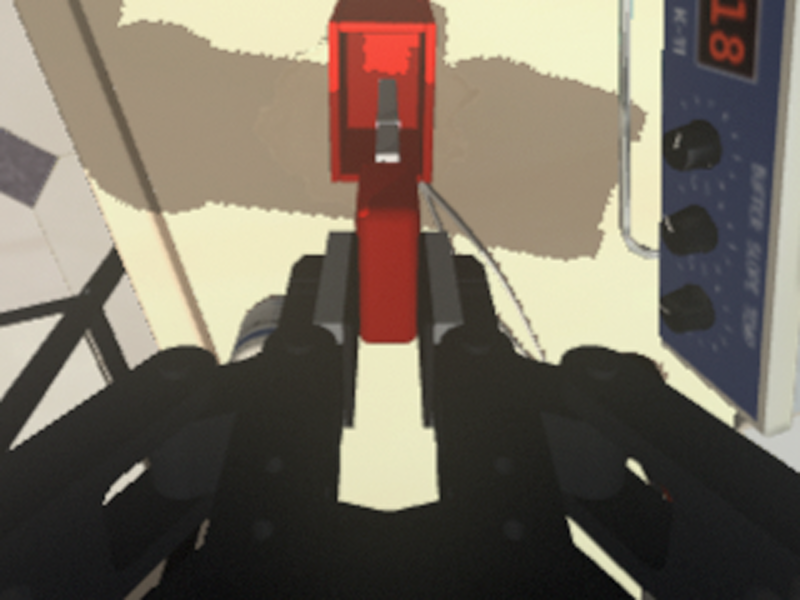

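View pics/s5.png

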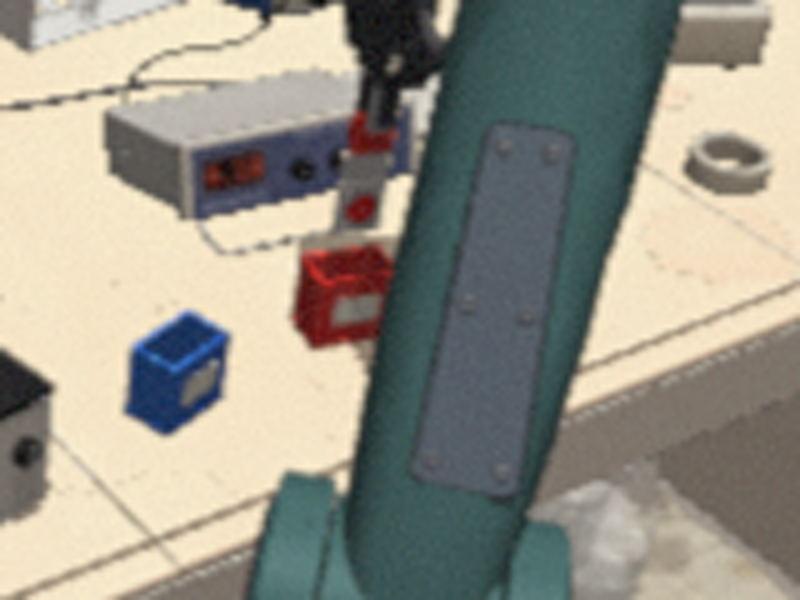

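The blade is over the box opening in both views. Now I lower it.

```bash
python3 -m creep '{"jaw":[1,1,1,1,1,1],"travel":[[0,0.025,-0.0024],[0,0.03,0],[0,0.02,0],[0,0.006,0],[0,0.001,0],[0,0,0]],"yaw":[0,0,0,0,0,0]}'; python3 plan.py|head -1
```

```text
time: 9.0
position: [476.4, -414.0, 70.8]
tool_rot: [-1.08, 1.389, -1.392]
ft_force: [-0.2, 0.2, 0.5]
width: 12.6
t 9.0 p [ 476.4 -414.    70.8] jaw heading -14.3 w 12.6 F [-0.2  0.2  0.5] q [ 0.79  0.65 -0.21  1.91  0.22  0.6   0.19]
```

```bash
python3 -m creep '{"jaw":[1,1,1],"travel":[[0,0.001,0],[0,0.001,0],[0,0,0]],"yaw":[0,0,0]}'; python3 -m creep '{"jaw":[0.8,0.7,0.6,0.5,0.5],"travel":[[0,0,0],[0,0,0],[0,0,0],[0,0,0],[0,0,0]],"yaw":[0,0,0,0,0]}'; python3 -m creep '{"jaw":[0.5,0.5,0.5,0.5,0.5],"travel":[[0,-0.02,0],[0,-0.05,0],[0,-0.06,0],[0,0,0],[0,0,0]],"yaw":[0,0,0,0,0]}'; python3 - <<'E'
from h import *
c=capture("wrist"); crop(c["img"],160,120,320,240,2.5,"pics/w6.png",1.2)
E
```

```text
time: 9.38
position: [477.3, -414.5, 70.7]
tool_rot: [-1.08, 1.387, -1.394]
ft_force: [-1.1, 0.8, 11.8]
width: 12.1
time: 10.0
position: [475.4, -413.3, 67.7]
tool_rot: [-1.081, 1.391, -1.39]
ft_force: [0.9, -0.1, 0.9]
width: 42.8
time: 10.62
position: [475.4, -413.5, 199.1]
tool_rot: [-1.081, 1.39, -1.392]
ft_force: [-0.8, 0.8, -0.1]
width: 42.7
```

View pics/w6.png

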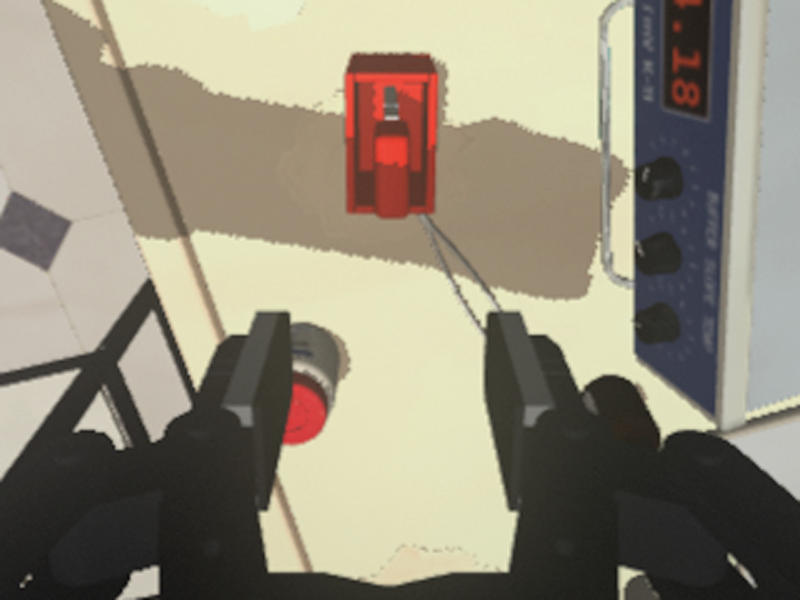

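Red stands in the red box at (392,150), grip up. Next is the blue paddle.

```bash
python3 rows.py 495.1 364.3 200 5.95 18
```

```text
yaw/row -1.13
[[-0.043, -0.0, 0.019], [-0.044, -0.0, 0.016], [-0.045, -0.0, 0.014], [-0.046, -0.001, 0.012], [-0.046, 0.0, 0.009], [-0.046, 0.0, 0.006], [-0.047, 0.0, 0.004], [-0.047, 0.0, 0.001], [-0.046, -0.0, -0.002], [-0.047, -0.0, -0.004], [-0.046, -0.0, -0.006], [-0.046, -0.0, -0.01], [-0.045, -0.001, -0.011], [-0.044, 0.0, -0.014], [-0.043, 0.0, -0.017], [-0.042, 0.0, -0.019], [-0.041, 0.0, -0.021], [-0.04, -0.0, -0.023]]
```

```bash
python3 -m creep '{"jaw":[0.4,0.4,0.4,0.4,0.4,0.4,0.4,0.4,0.4,0.4],"travel":[[-0.043,0,0.019],[-0.044,0,0.016],[-0.045,0,0.014],[-0.046,0,0.012],[-0.046,0,0.009],[-0.046,0,0.006],[-0.047,0,0.004],[-0.047,0,0.001],[-0.046,0,-0.002],[-0.047,0,-0.004]],"yaw":[-1.1,-1.1,-1.1,-1.1,-1.1,-1.2,-1.2,-1.2,-1.2,-1.1]}'; python3 -m creep '{"jaw":[0.4,0.4,0.4,0.4,0.4,0.4,0.4,0.4,0.4,0.4],"travel":[[-0.046,0,-0.006],[-0.046,0,-0.01],[-0.045,0,-0.011],[-0.044,0,-0.014],[-0.043,0,-0.017],[-0.042,0,-0.019],[-0.041,0,-0.021],[-0.04,0,-0.023],[0,0,0],[0,0,0]],"yaw":[-1.1,-1.1,-1.1,-1.1,-1.1,-1.1,-1.1,-1.1,0,0]}'; python3 plan.py | head -1;python3 rows.py 495.1 364.3 125 5.95 2 lin
```

```text
time: 11.92
position: [620.3, 22.1, 196.0]
tool_rot: [-1.188, 1.248, -1.244]
ft_force: [0.4, -0.0, -0.5]
width: 51.5
time: 13.18
position: [495.3, 362.3, 196.6]
tool_rot: [-1.259, 1.133, -1.134]
ft_force: [0.7, -0.3, 0.5]
width: 51.0
t 13.18 p [495.3 362.3 196.6] jaw heading 5.9 w 51.0 F [ 0.7 -0.3  0.5] q [-0.41  0.49 -0.42  1.86  0.26  0.85 -0.85]
yaw/row -0.02
[[-0.0011, 0.0358, 0.0001], [-0.0011, 0.0358, 0.0001]]
```

```bash
python3 -m creep '{"jaw":[0.4,0.4,0.4,0.4],"travel":[[-0.001,0.0358,0],[-0.001,0.0358,0],[0,0,0],[0,0,0]],"yaw":[0,0,0,0]}';python3 rows.py 495.1 364.3 72.3 5.95 1 lin;python3 - <<'E'
from h import *
c=capture("wrist"); crop(c["img"],160,100,320,220,2.5,"pics/w7.png",1.2)
E
```

```text
time: 13.68
position: [496.6, 364.8, 126.9]
tool_rot: [-1.255, 1.134, -1.135]
ft_force: [-0.3, -0.3, -0.3]
width: 51.1
yaw/row -0.15
[[0.0004, 0.0546, -0.0016]]
```

View pics/w7.png

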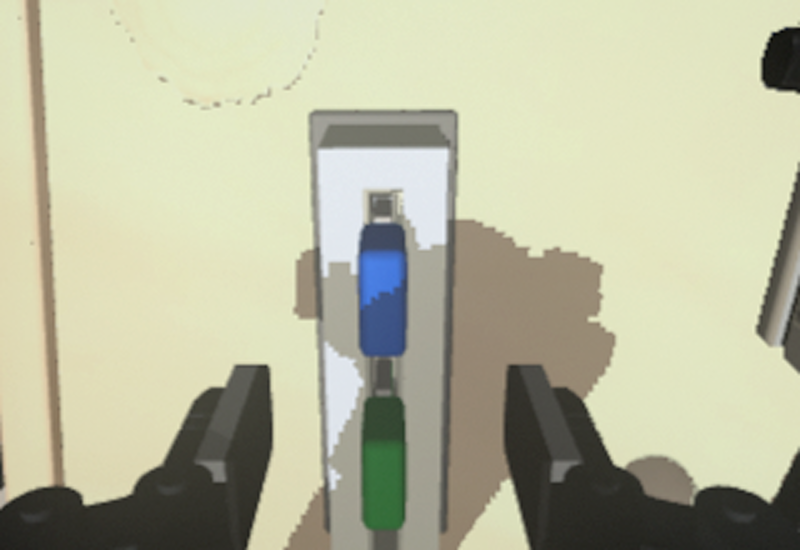

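The blue grip at (383,290) lies about 2 mm left of centre, matching the printed correction. Down and grip.

```bash
python3 -m creep '{"jaw":[0.4,0.4,0.4,0.4,0.8,1,1,1],"travel":[[0,0.02,-0.0016],[0,0.02,0],[0,0.0144,0],[0,0,0],[0,0,0],[0,0,0],[0,0,0],[0,0,0]],"yaw":[0,0,0,0,0,0,0,0]}' 40; python3 plan.py|head -1;  python3 -m creep '{"jaw":[1,1,1,1,1,1],"travel":[[0,-0.01,0],[0,-0.03,0],[0,-0.04,0],[0,-0.05,0],[0,-0.02,0],[0,0,0]],"yaw":[0,0,0,0,0,0]}'; python3 plan.py|head -1; python3 rows.py 460.5 -246.8 215 15.6 14
```

```text
time: 14.72
position: [494.4, 366.0, 72.7]
tool_rot: [-1.254, 1.133, -1.133]
ft_force: [-0.6, 0.8, 3.9]
width: 12.4
t 14.72 p [494.4 366.   72.7] jaw heading 5.9 w 12.4 F [-0.6  0.8  3.9] q [-0.47  0.65 -0.34  1.94  0.36  0.61 -0.94]
time: 15.48
position: [494.5, 366.0, 223.9]
tool_rot: [-1.252, 1.132, -1.133]
ft_force: [-1.0, 1.1, -1.0]
width: 12.7
t 15.47 p [494.5 366.  223.9] jaw heading 5.89 w 12.7 F [-1.   1.1 -1. ] q [-0.4   0.46 -0.43  1.84  0.24  0.89 -0.84]
yaw/row -0.69
[[0.047, 0.001, 0.018], [0.047, 0.0, 0.013], [0.048, 0.001, 0.008], [0.048, 0.0, 0.004], [0.048, 0.001, -0.001], [0.047, 0.0, -0.005], [0.045, 0.001, -0.01], [0.044, 0.0, -0.013], [0.042, 0.001, -0.018], [0.04, 0.0, -0.021], [0.037, 0.001, -0.025], [0.035, 0.0, -0.027], [0.031, 0.001, -0.03], [0.027, 0.0, -0.033]]
```

```bash
python3 -m creep '{"jaw":[1,1,1,1,1,1,1,1,1,1],"travel":[[0.047,0,0.018],[0.047,0,0.013],[0.048,0,0.008],[0.048,0,0.004],[0.048,0,-0.001],[0.047,0,-0.005],[0.045,0,-0.01],[0.044,0,-0.013],[0.042,0,-0.018],[0.04,0,-0.021]],"yaw":[-0.7,-0.7,-0.7,-0.7,-0.7,-0.7,-0.7,-0.7,-0.7,-0.7]}'; python3 -m creep '{"jaw":[1,1,1,1,1,1],"travel":[[0.037,0,-0.025],[0.035,0,-0.027],[0.031,0,-0.03],[0.027,0,-0.033],[0,0,0],[0,0,0]],"yaw":[-0.7,-0.7,-0.7,-0.7,0,0]}';  python3 rows.py 460.5 -246 150 15.6 2 lin
```

```text
time: 16.73
position: [539.0, -94.7, 220.1]
tool_rot: [-1.309, 1.044, -1.04]
ft_force: [0.9, 0.2, -0.7]
width: 12.7
time: 17.48
position: [459.8, -246.4, 220.9]
tool_rot: [-1.326, 1.007, -1.003]
ft_force: [-0.5, -0.6, 0.3]
width: 12.6
yaw/row 0.05
[[-0.0, 0.0355, 0.0004], [-0.0, 0.0354, 0.0004]]
```

```bash
python3 -m creep '{"jaw":[1,1,1,1],"travel":[[0,0.0355,0],[0,0.0355,0],[0,0,0],[0,0,0]],"yaw":[0,0,0,0]}'; python3 rows.py 460.5 -246 72 15.6 1 lin; python3 - <<'E'
from h import *
c=capture("wrist"); crop(c["img"],160,150,320,240,2.5,"pics/w8.png",1.2)
E
```

```text
time: 17.98
position: [461.6, -246.3, 151.6]
tool_rot: [-1.326, 1.003, -1.004]
ft_force: [0.1, -0.4, -0.1]
width: 12.8
yaw/row 0.21
[[-0.0006, 0.0796, -0.0011]]
```

View pics/w8.png

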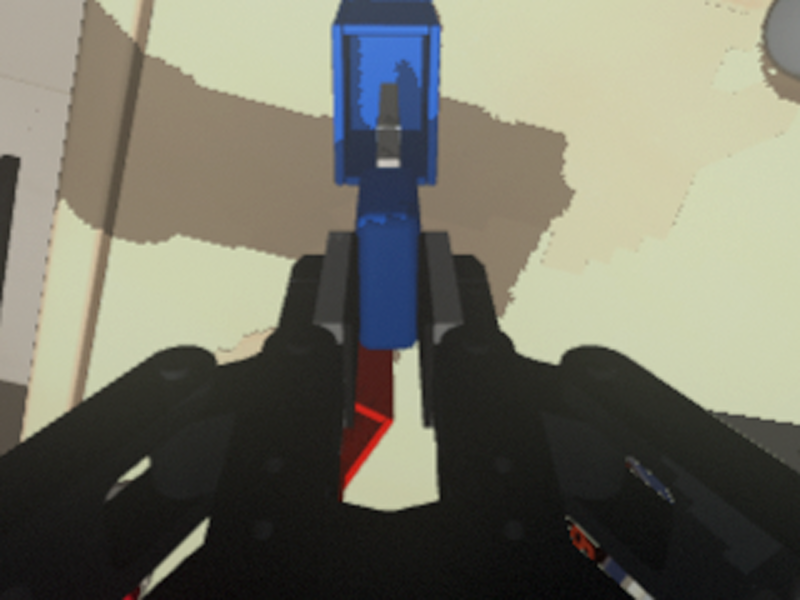

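The blue blade at (388,130) is centred over the box opening, which spans x 333–438. I lower it and release.

```bash
python3 -m creep '{"jaw":[1,1,1,1,1,1,1,1],"travel":[[0,0.025,-0.0011],[0,0.03,0],[0,0.02,0],[0,0.005,0],[0,0.001,0],[0,0.001,0],[0,0.001,0],[0,0,0]],"yaw":[0,0,0,0,0,0,0,0]}'; python3 plan.py|head -1
```

```text
time: 19.02
position: [461.2, -248.0, 70.6]
tool_rot: [-1.326, 1.001, -1.008]
ft_force: [-2.2, 1.9, 12.5]
width: 12.6
t 19.02 p [ 461.2 -248.    70.6] jaw heading 15.71 w 12.6 F [-2.2  1.9 12.5] q [ 0.61  0.56 -0.28  2.15  0.33  0.47  0.35]
```

```bash
python3 -m creep '{"jaw":[0.8,0.7,0.6,0.5,0.5],"travel":[[0,0,0],[0,0,0],[0,0,0],[0,0,0],[0,0,0]],"yaw":[0,0,0,0,0]}'; python3 -m creep '{"jaw":[0.5,0.5,0.5,0.5,0.5],"travel":[[0,-0.02,0],[0,-0.05,0],[0,-0.06,0],[0,0,0],[0,0,0]],"yaw":[0,0,0,0,0]}'; python3 - <<'E'
from h import *
c=capture("wrist"); crop(c["img"],160,120,320,240,2.5,"pics/w9.png",1.2)
E
python3 rows.py 501.5 302.7 200 5.95 13
```

```text
time: 19.65
position: [459.2, -247.5, 67.7]
tool_rot: [-1.326, 1.005, -1.005]
ft_force: [-0.7, -0.3, 0.1]
width: 42.5
time: 20.27
position: [458.7, -247.5, 197.6]
tool_rot: [-1.327, 1.006, -1.005]
ft_force: [0.1, 0.2, -0.1]
width: 42.5
yaw/row 0.75
[[-0.028, -0.0, 0.032], [-0.031, -0.001, 0.029], [-0.034, 0.0, 0.026], [-0.036, -0.0, 0.023], [-0.039, -0.0, 0.02], [-0.041, -0.0, 0.016], [-0.042, -0.001, 0.013], [-0.045, 0.0, 0.008], [-0.045, -0.0, 0.005], [-0.045, -0.0, -0.0], [-0.046, -0.0, -0.005], [-0.046, -0.001, -0.008], [-0.045, 0.0, -0.013]]
```

View pics/w9.png

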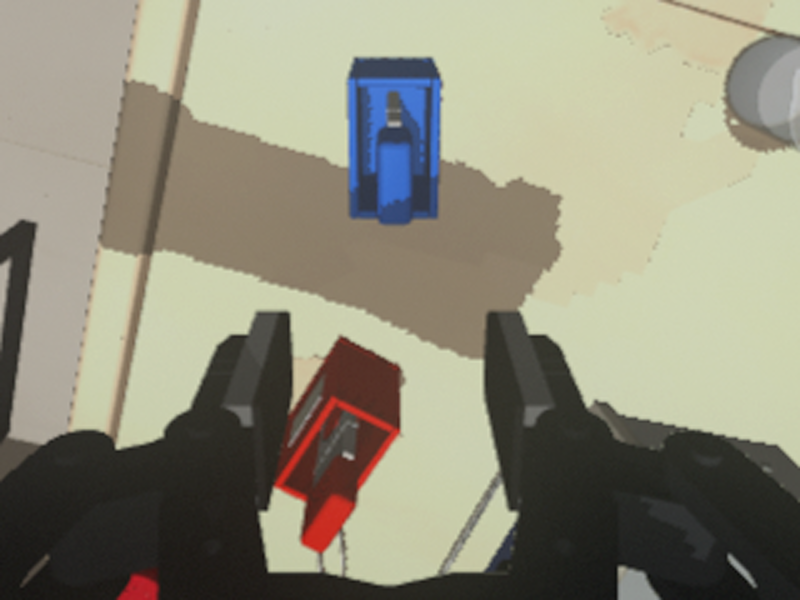

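Both paddles stand in their boxes, grip up (blue at (395,150), red at (340,470)). On the way to green I stop to measure the slot.

```bash
python3 -m creep '{"jaw":[0.4,0.4,0.4,0.4,0.4,0.4],"travel":[[-0.028,0,0.032],[-0.031,0,0.029],[-0.034,0,0.026],[-0.026,0,0.015],[0,0,0],[0,0,0]],"yaw":[0.8,0.8,0.8,0.8,0,0]}'; python3 - <<'E'
from fit import *
import pickle
c=capture("wrist"); pickle.dump(c,open("w10.pkl","wb")); crop(c["img"],0,0,640,400,1.25,"pics/w10.png",1.2)
print(proj(c,[468,-26.5,100]))
u,v=map(int,proj(c,[468,-26.5,100])); print(u,v); crop(c["img"],u-50,v-50,100,100,6,"pics/slot10.png",1.5)
E
python3 plan.py|head -1;python3 rows.py 501.5 302.7 200 5.95 10
```

```text
time: 21.08
position: [526.8, -107.2, 196.4]
tool_rot: [-1.307, 1.05, -1.046]
ft_force: [0.6, -0.8, -0.4]
width: 51.0
[269.03258439  88.82879828]
269 88
t 21.12 p [ 526.8 -107.8  196.7] jaw heading 12.4 w 51.6 F [ 0.3 -1.3  0.4] q [ 0.42  0.39 -0.4   2.02  0.22  0.77  0.11]
yaw/row 0.65
[[-0.036, -0.0, 0.019], [-0.037, -0.001, 0.017], [-0.039, -0.0, 0.013], [-0.04, -0.0, 0.01], [-0.042, -0.001, 0.006], [-0.042, -0.0, 0.003], [-0.043, -0.0, -0.001], [-0.042, -0.001, -0.004], [-0.043, -0.0, -0.009], [-0.042, -0.0, -0.012]]
```

View pics/w10.png

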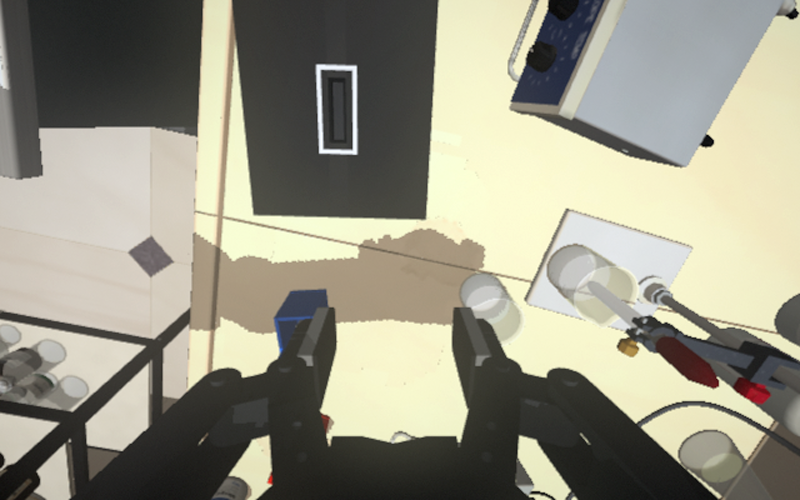

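View pics/slot10.png

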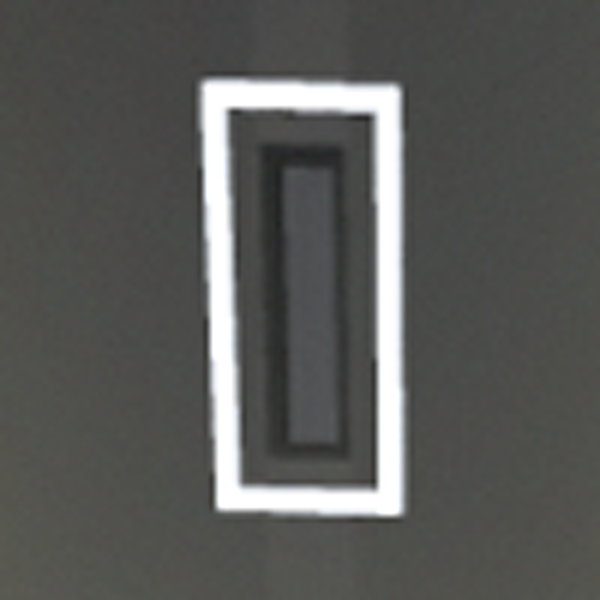

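The slot shows clearly: its outline runs (262–352, 145–458) in the crop, inside the white ring at (202–403, 80–516).

```bash
python3 - <<'E'
from fit import *
import pickle
c=pickle.load(open("w10.pkl","rb"))
for nm,P in (("slot",[(262,145),(349,146),(353,458),(269,457)]),("ring",[(202,80),(401,85),(403,516),(217,510)])):
    W=np.array([ray(c,*p,100)[:2] for p in un(P,219,38,6)]); print(nm,W.round(1).tolist(),"c",W.mean(0).round(2))
    d=(W[0]+W[1]-W[2]-W[3])/2; print("len",np.hypot(*d).round(1),"yaw",np.degrees(np.arctan2(-d[0],d[1])).round(2),"wid",np.hypot(*(W[1]+W[2]-W[0]-W[3])/2).round(1))
E
```

```text
slot [[459.0, -6.8], [470.8, -4.3], [478.7, -45.4], [466.5, -47.9]] c [468.75 -26.1 ]
len 41.8 yaw 10.6 wid 12.3
ring [[449.6, -0.5], [476.5, 4.8], [487.4, -52.0], [460.2, -57.1]] c [468.42 -26.18]
len 57.7 yaw 10.71 wid 27.6
```

```bash
python3 -m creep '{"jaw":[0.4,0.4,0.4,0.4,0.4,0.4,0.4,0.4,0.4,0.4],"travel":[[-0.036,0,0.019],[-0.037,0,0.017],[-0.039,0,0.013],[-0.04,0,0.01],[-0.042,0,0.006],[-0.042,0,0.003],[-0.043,0,-0.001],[-0.042,0,-0.004],[-0.043,0,-0.009],[-0.042,0,-0.012]],"yaw":[0.6,0.7,0.6,0.7,0.6,0.7,0.6,0.7,0.6,0.7]}'; python3 -m creep '{"jaw":[0.4,0.4],"travel":[[0,0.02,0],[0,0,0]],"yaw":[0,0]}';python3 rows.py 501.5 302.7 125 5.95 2 lin
```

```text
time: 22.38
position: [502.5, 303.3, 197.4]
tool_rot: [-1.256, 1.134, -1.135]
ft_force: [0.6, -0.7, 0.2]
width: 51.4
time: 22.62
position: [501.3, 301.7, 176.2]
tool_rot: [-1.261, 1.134, -1.133]
ft_force: [0.3, -0.3, -0.4]
width: 51.1
yaw/row -0.01
[[-0.0006, 0.0256, 0.0002], [-0.0005, 0.0256, 0.0003]]
```

```bash
python3 -m creep '{"jaw":[0.4,0.4,0.4,0.4],"travel":[[-0.0005,0.0256,0],[-0.0005,0.0256,0],[0,0,0],[0,0,0]],"yaw":[0,0,0,0]}';python3 rows.py 501.5 302.7 72.3 5.95 1 lin
```

```text
time: 23.12
position: [503.0, 304.4, 127.6]
tool_rot: [-1.255, 1.132, -1.133]
ft_force: [-0.6, -0.3, -0.3]
width: 51.1
yaw/row -0.06
[[0.0015, 0.0553, -0.0017]]
```

```bash
python3 -m creep '{"jaw":[0.4,0.4,0.4,0.4,0.8,1,1,1],"travel":[[0.0015,0.02,-0.0015],[0,0.02,0],[0,0.0153,0],[0,0,0],[0,0,0],[0,0,0],[0,0,0],[0,0,0]],"yaw":[0,0,0,0,0,0,0,0]}' 50; python3 plan.py|head -1;  python3 -m creep '{"jaw":[1,1,1,1,1,1],"travel":[[0,-0.01,0],[0,-0.03,0],[0,-0.04,0],[0,-0.05,0],[0,-0.02,0],[0,0,0]],"yaw":[0,0,0,0,0,0]}'; python3 plan.py|head -1; python3 rows.py 468.5 -26.1 215 10.8 8;  python3 - <<'E'
from h import *
import pickle
c=capture("wrist"); pickle.dump(c,open("w11.pkl","wb")); crop(c["img"],160,150,320,240,2.5,"pics/w11.png",1.2)
E
```

```text
time: 24.12
position: [501.3, 304.1, 72.4]
tool_rot: [-1.255, 1.131, -1.132]
ft_force: [-0.4, -0.1, 6.3]
width: 12.1
t 24.12 p [501.3 304.1  72.4] jaw heading 6.0 w 12.1 F [-0.4 -0.1  6.3] q [-0.39  0.62 -0.33  2.01  0.36  0.57 -0.86]
time: 24.88
position: [501.2, 303.9, 223.3]
tool_rot: [-1.253, 1.13, -1.132]
ft_force: [0.6, 0.0, -1.1]
width: 12.4
t 24.88 p [501.2 303.9 223.3] jaw heading 5.99 w 12.4 F [ 0.6  0.  -1.1] q [-0.3   0.42 -0.43  1.9   0.23  0.86 -0.74]
yaw/row -0.6
[[0.046, 0.001, 0.004], [0.045, 0.001, -0.001], [0.043, 0.001, -0.005], [0.042, 0.001, -0.008], [0.04, 0.001, -0.013], [0.037, 0.001, -0.015], [0.035, 0.001, -0.019], [0.033, 0.001, -0.021]]
```

View pics/w11.png

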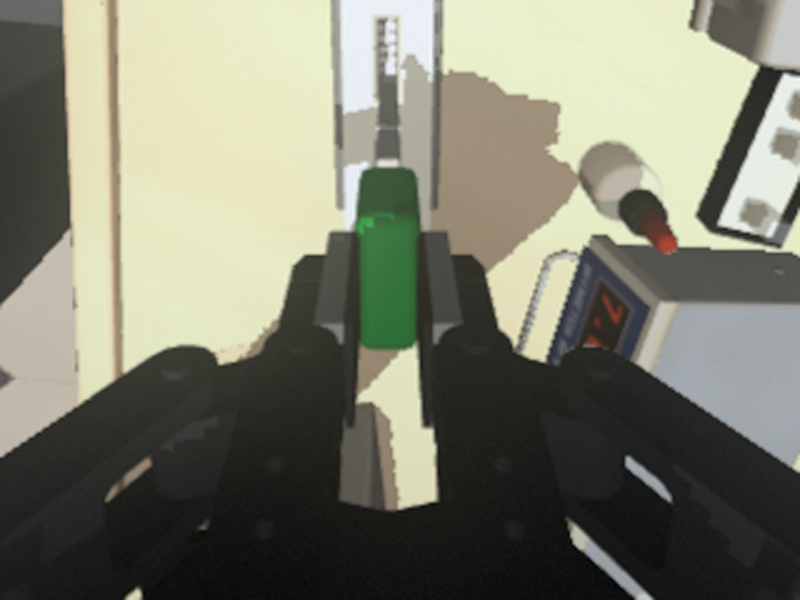

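Green is held square at (388,250). I carry it to just over the slot.

```bash
python3 -m creep '{"jaw":[1,1,1,1,1,1,1,1,1,1],"travel":[[0.046,0,0.004],[0.045,0,-0.001],[0.043,0,-0.005],[0.042,0,-0.008],[0.04,0,-0.013],[0.037,0,-0.015],[0.035,0,-0.019],[0.033,0,-0.021],[0,0,0],[0,0,0]],"yaw":[-0.6,-0.6,-0.6,-0.6,-0.6,-0.6,-0.6,-0.6,0,0]}';  python3 rows.py 468.5 -25 180 10.8 1 lin
```

```text
time: 26.18
position: [467.3, -26.6, 220.4]
tool_rot: [-1.293, 1.071, -1.068]
ft_force: [0.2, -0.3, -0.5]
width: 12.3
yaw/row -0.0
[[-0.0013, 0.0404, 0.0016]]
```

```bash
python3 -m creep '{"jaw":[1,1,1,1,1],"travel":[[-0.0013,0.02,0.001],[0,0.02,0],[0,0,0],[0,0,0],[0,0,0]],"yaw":[0,0,0,0,0]}';  python3 - <<'E'
from h import *
import pickle
c=capture("wrist"); pickle.dump(c,open("w12.pkl","wb")); crop(c["img"],270,130,100,150,5,"pics/w12.png",1.8)
a=cv2.imread("pics/w12.png"); cv2.imwrite("pics/w12.png",a[:600])
c=capture("scene"); pickle.dump(c,open("s12.pkl","wb"));crop(c["img"],270,160,110,90,7,"pics/s12.png",1.5)
E
python3 plan.py
```

```text
time: 26.8
position: [469.4, -25.1, 182.1]
tool_rot: [-1.292, 1.068, -1.07]
ft_force: [-0.5, -0.1, -0.5]
width: 11.9
t 26.9 p [469.2 -25.3 182. ] jaw heading 10.81 w 12.2 F [ 0.7 -0.  -0.9] q [ 0.27  0.33 -0.39  2.18  0.2   0.67 -0.07]
[[ 0.188  0.001  0.982]
 [-0.982 -0.     0.188]
 [ 0.    -1.     0.001]]
```

View pics/w12.png

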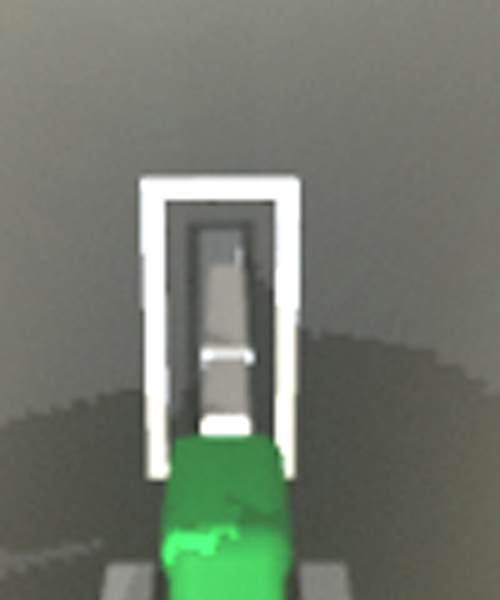

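View pics/s12.png

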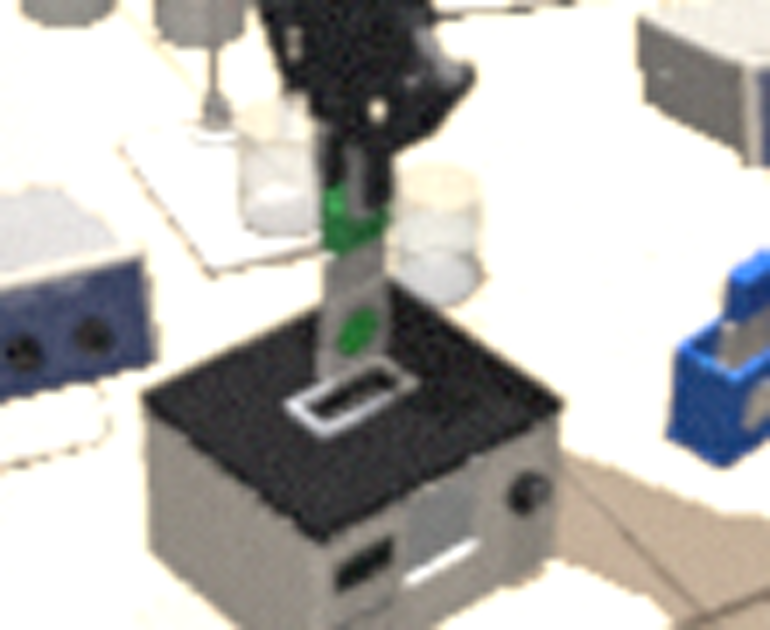

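```bash
cat > ov.py <<'E'
import sys,pickle; from fit import *; from plan import *
# overlay in wrist picture: blade +y face corners & slot ; args pkl x0 y0 s, tcp x y z heading, offset along tool x, out
def ov(c,x0,y0,w,h,s,p,hd,ox,out,slot=(468.5,-26.1,10.7),gain=1.8,dz=-66.3):
    crop(c["img"],x0,y0,w,h,s,out,gain); a=cv2.imread(out)
    def L(P,col):
        q=np.array([(proj(c,X)-[x0,y0]+.5)*s-.5 for X in P]); cv2.polylines(a,[np.round(q*8).astype(np.int32)],True,col,1,cv2.LINE_AA,3); return q.round(0).tolist()
    def box(cx,cy,yaw,hx,hy,z):
        t=np.radians(yaw);X=np.array([np.cos(t),np.sin(t)]);Y=np.array([-X[1],X[0]])
        return [np.r_[np.array([cx,cy])+i*X*hx+j*Y*hy,z] for i,j in ((-1,1),(1,1),(1,-1),(-1,-1))]
    print("slot",L(box(*slot,4,19,100),(0,0,255)))
    t=np.radians(hd); Y=np.array([-np.sin(t),np.cos(t)]); o=np.array(p[:2])-Y*ox; zt=p[2]+dz
    B=box(o[0],o[1],hd,3,18,zt); T=box(o[0],o[1],hd,3,18,zt+70); M=box(o[0],o[1],hd,3,18,zt+45)
    print("tip",L([B[0],B[1],T[1],T[0]],(255,255,0))); print("line",L(M,(255,0,255)))
    cv2.imwrite(out,a)
E
python3 - <<'E'
from ov import *
c=pickle.load(open("w12.pkl","rb")); ov(c,280,150,80,90,6.6,(469.2,-25.3,182),10.8,1.4,"pics/ov12.png")
E
```

```text
slot [[197.0, 173.0], [256.0, 173.0], [255.0, 433.0], [198.0, 433.0]]
tip [[209.0, 217.0], [256.0, 216.0], [265.0, 420.0], [201.0, 420.0]]
line [[205.0, 332.0], [261.0, 332.0], [260.0, 636.0], [206.0, 636.0]]
```

View pics/ov12.png

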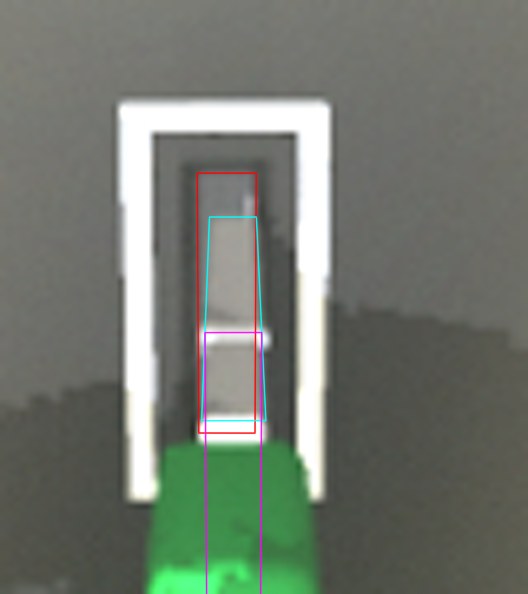

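```bash
python3 -m creep '{"jaw":[1,1,1,1,1,1],"travel":[[-0.0008,0.005,-0.001],[0,0.005,0],[0,0.002,0],[0,0,0],[0,0,0],[0,0,0]],"yaw":[0,0,0,0,0,0]}';  python3 - <<'E'
from ov import *
p,R,o=cur(); 
c=capture("wrist"); pickle.dump(c,open("w13.pkl","wb")); p2,R2,o2=cur(); print(p,p2,jawang(R2)); ov(c,280,150,80,90,6.6,(p+p2)/2,jawang(R2),1.4,"pics/ov13.png"); crop(c["img"],280,150,80,90,6.6,"pics/w13.png",1.8)
E
python3 rows.py 468 -24.7 168 10.8 1 lin
```

```text
time: 27.65
position: [467.6, -24.9, 169.5]
tool_rot: [-1.292, 1.069, -1.069]
ft_force: [-0.3, 1.1, -0.6]
width: 12.2
[467.63550526 -24.86207369 169.50339758] [467.62950022 -24.88742358 169.50100513] 10.794994732015468
slot [[209.0, 201.0], [271.0, 201.0], [269.0, 471.0], [210.0, 471.0]]
tip [[211.0, 215.0], [258.0, 215.0], [268.0, 419.0], [204.0, 419.0]]
line [[207.0, 331.0], [264.0, 331.0], [262.0, 635.0], [209.0, 635.0]]
yaw/row -0.01
[[-0.0001, 0.0015, 0.0004]]
```

View pics/ov13.png

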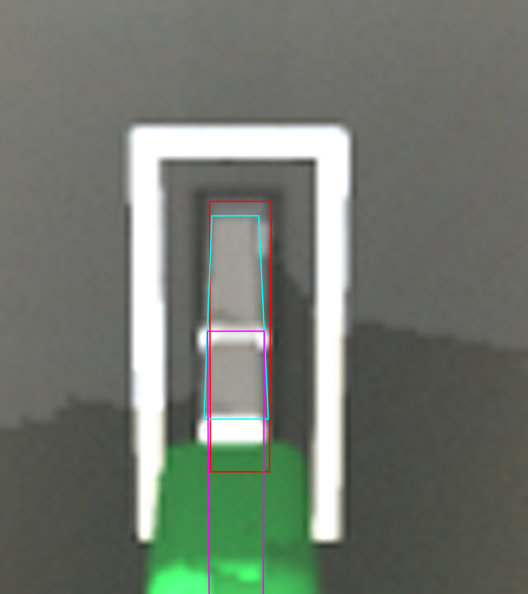

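View pics/w13.png

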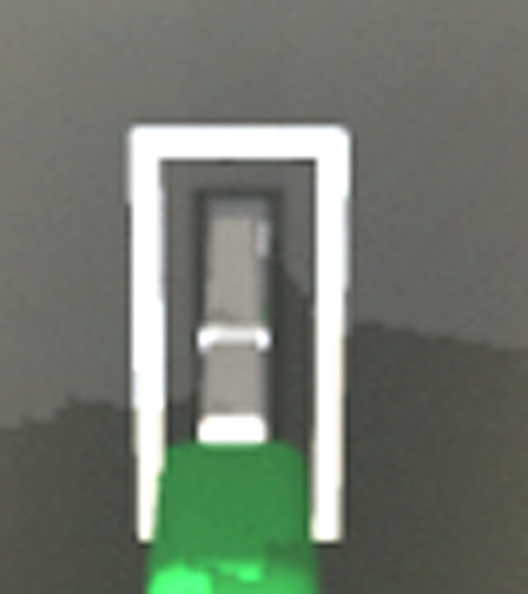

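The tip centre (x≈234) sits about 5 px left of the slot centre (≈239), so I need +0.7 mm along tool z. The y fit is centred.

```bash
python3 -m creep '{"jaw":[1,1,1,1],"travel":[[0,0.001,0.0007],[0,0.001,0],[0,0,0],[0,0,0]],"yaw":[0,0,0,0]}';  python3 - <<'E'
from ov import *
c=capture("wrist"); p,R,o=cur(); print(p,jawang(R)); ov(c,280,150,80,90,6.6,p,jawang(R),1.4,"pics/ov14.png"); crop(c["img"],280,150,80,90,6.6,"pics/w14.png",1.8)
E
```

```text
time: 28.2
position: [468.2, -24.7, 167.4]
tool_rot: [-1.293, 1.069, -1.069]
ft_force: [-0.5, -0.1, -1.0]
width: 11.9
[468.21236362 -24.76877004 167.40118422] 10.797767459751459
slot [[205.0, 205.0], [267.0, 205.0], [265.0, 478.0], [206.0, 478.0]]
tip [[212.0, 216.0], [259.0, 216.0], [268.0, 419.0], [204.0, 419.0]]
line [[207.0, 331.0], [264.0, 331.0], [263.0, 635.0], [209.0, 635.0]]
```

View pics/w14.png

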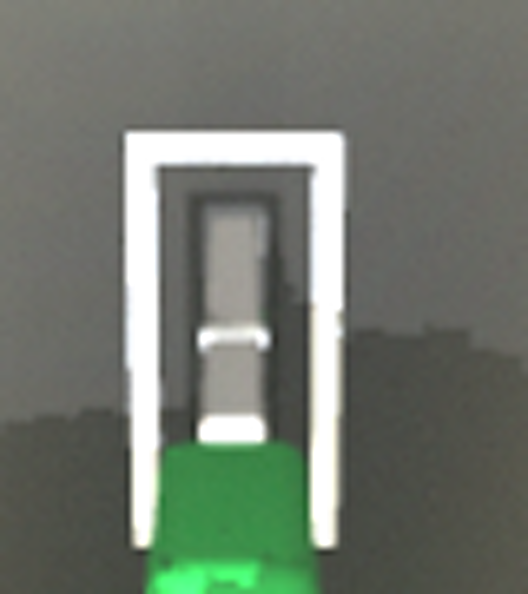

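```bash
python3 -m creep '{"jaw":[1,1,1,1,1],"travel":[[0,0.001,0.0003],[0,0.001,0],[0,0.001,0],[0,0.001,0],[0,0,0]],"yaw":[0,0,0,0,0]}';  python3 - <<'E'
from ov import *
c=capture("wrist"); p,R,o=cur(); print(p,jawang(R),o["ft_force"],o["wrist_torque"]); crop(c["img"],280,150,80,90,6.6,"pics/w15.png",1.8)
E
```

```text
time: 28.88
position: [468.4, -24.7, 163.3]
tool_rot: [-1.293, 1.069, -1.069]
ft_force: [-0.1, 0.4, -0.8]
width: 12.4
[468.46439894 -24.69107414 163.34078939] 10.801784588944095 [-0.39776717 -0.46695741 -1.14493698] [ 0.06296412  0.00722097 -0.04319868]
```

View pics/w15.png

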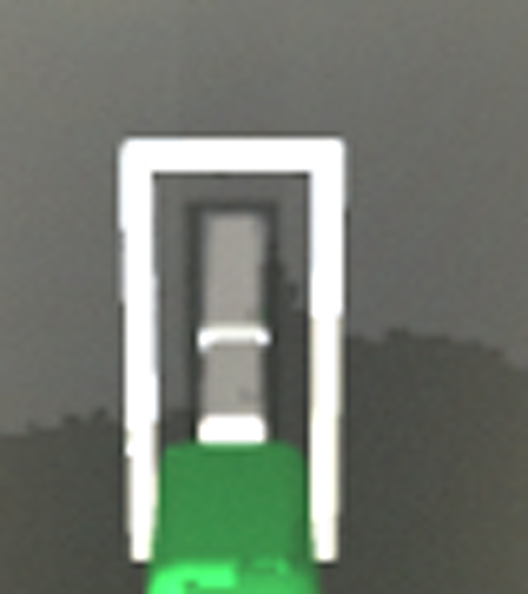

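No contact force and the tip is below the top plane (TCP 163.3, so tip about 97). I keep lowering gently.

```bash
python3 -m creep '{"jaw":[1,1,1,1,1,1],"travel":[[0,0.0015,0],[0,0.0015,0],[0,0.002,0],[0,0.002,0],[0,0.002,0],[0,0,0]],"yaw":[0,0,0,0,0,0]}';python3 plan.py|head -1; python3 - <<'E'
from ov import *
c=pickle.load(open("w13.pkl","rb")); p=np.array([467.63,-24.87,169.5]);t=np.radians(10.8);Y=np.array([-np.sin(t),np.cos(t)])
for z,y in ((0,18),(45,18),(45,18.3),(60,18),(70,18),(70,17),(76,17),(100,17)):
    q=np.r_[p[:2]+Y*(y-1.4),p[2]-66.3+z]; print(z,y,((proj(c,q)-[280,150]+.5)*6.6-.5).round(0))
E
```

```text
time: 29.68
position: [468.3, -24.7, 154.2]
tool_rot: [-1.293, 1.07, -1.069]
ft_force: [0.4, 0.4, -0.5]
width: 12.2
t 29.68 p [468.3 -24.7 154.2] jaw heading 10.8 w 12.2 F [ 0.4  0.4 -0.5] q [ 0.25  0.37 -0.37  2.2   0.24  0.6  -0.1 ]
0 18 [235. 215.]
45 18 [235. 331.]
45 18.3 [235. 328.]
60 18 [236. 381.]
70 18 [236. 419.]
70 17 [236. 428.]
76 17 [236. 453.]
100 17 [236. 572.]
```

```bash
python3 -m creep '{"jaw":[1,1,1,1,1,1,1,1,1],"travel":[[0,0.003,0],[0,0.003,0],[0,0.003,0],[0,0.003,0],[0,0.003,0],[0,0.003,0],[0,0.003,0],[0,0.003,0],[0,0,0]],"yaw":[0,0,0,0,0,0,0,0,0]}';python3 plan.py|head -1; python3 - <<'E'
from ov import *
c=capture("wrist"); pickle.dump(c,open("w16.pkl","wb")); crop(c["img"],280,150,80,90,6.6,"pics/w16.png",1.8)
c=capture("scene"); pickle.dump(c,open("s16.pkl","wb"));crop(c["img"],295,180,60,50,12,"pics/s16.png",1.5)
E
```

```text
time: 30.8
position: [468.3, -24.7, 130.1]
tool_rot: [-1.293, 1.07, -1.069]
ft_force: [0.3, 0.4, -0.8]
width: 12.1
t 30.8 p [468.3 -24.7 130.1] jaw heading 10.8 w 12.1 F [ 0.3  0.4 -0.8] q [ 0.23  0.41 -0.35  2.22  0.27  0.54 -0.13]
```

View pics/w16.png

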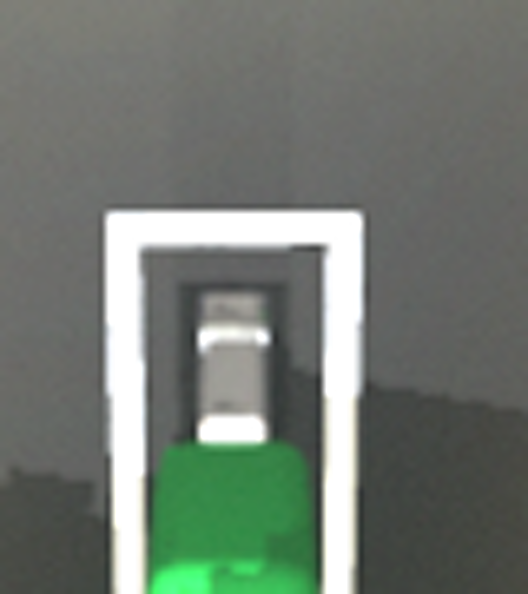

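View pics/s16.png

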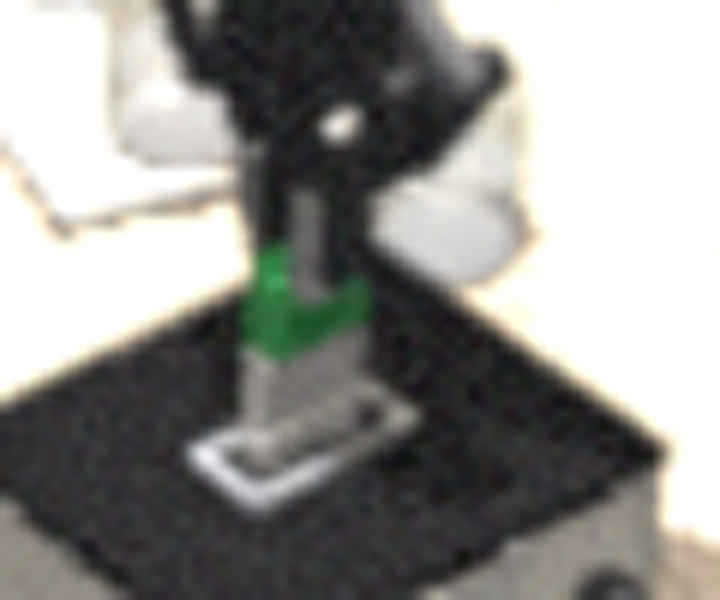

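```bash
python3 - <<'E'
from ov import *
c=pickle.load(open("w16.pkl","rb")); ov(c,280,150,80,90,6.6,(468.3,-24.7,130.1),10.8,1.4,"pics/ov16.png")
print(((np.array([proj(c,[468.5+s*-np.sin(np.radians(10.7)),-26.1+s*np.cos(np.radians(10.7)),100]) for s in (28.85,24.8,21,19,18)])-[280,150]+.5)*6.6).round(0))
t=np.radians(10.8);Y=np.array([-np.sin(t),np.cos(t)])
for z in (100,104,106,108,109,110): print(z,((proj(c,np.r_[np.array([468.3,-24.7])+Y*16.6,z])-[280,150]+.5)*6.6).round(0))
c=pickle.load(open("s16.pkl","rb")); ov(c,295,180,60,50,12,(468.3,-24.7,130.1),10.8,1.4,"pics/os16.png",gain=1.5)
E
```

```text
slot [[199.0, 296.0], [272.0, 296.0], [269.0, 606.0], [201.0, 606.0]]
tip [[212.0, 215.0], [259.0, 215.0], [268.0, 418.0], [204.0, 419.0]]
line [[207.0, 331.0], [264.0, 331.0], [263.0, 635.0], [209.0, 635.0]]
[[236. 210.]
 [236. 246.]
 [236. 279.]
 [236. 296.]
 [236. 305.]]
100 [236. 305.]
104 [236. 317.]
106 [236. 323.]
108 [236. 329.]
109 [236. 332.]
110 [236. 335.]
slot [[259.0, 480.0], [240.0, 465.0], [347.0, 410.0], [366.0, 424.0]]
tip [[258.0, 580.0], [244.0, 569.0], [246.0, 366.0], [260.0, 376.0]]
line [[259.0, 451.0], [245.0, 440.0], [347.0, 388.0], [362.0, 398.0]]
```

View pics/os16.png

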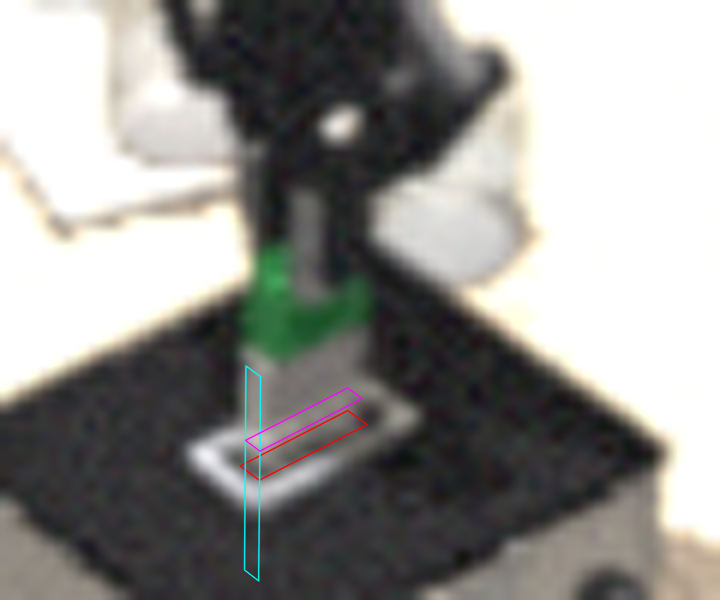

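```bash
python3 - <<'E'
from ov import *
c=pickle.load(open("s12.pkl","rb")); ov(c,305,170,50,55,11,(469.2,-25.3,182),10.8,1.4,"pics/os12.png",gain=1.2); crop(c["img"],305,170,50,55,11,"pics/s12b.png",1.2)
a=np.hstack([cv2.imread("pics/os12.png"),cv2.imread("pics/s12b.png")]); cv2.imwrite("pics/os12.png",cv2.resize(a,None,fx=.72,fy=.72))
E
```

```text
slot [[127.0, 550.0], [110.0, 536.0], [208.0, 486.0], [226.0, 499.0]]
tip [[128.0, 502.0], [115.0, 492.0], [116.0, 296.0], [130.0, 306.0]]
line [[129.0, 378.0], [116.0, 368.0], [212.0, 321.0], [225.0, 330.0]]
```

View pics/os12.png

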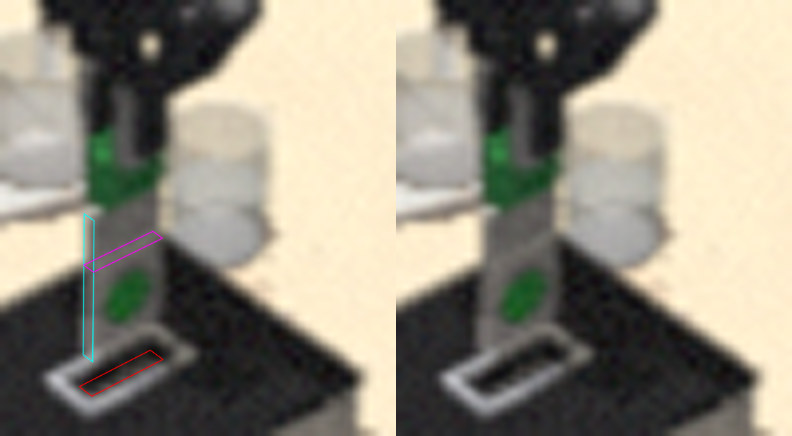

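The line reads about z≈110–111 in the wrist view, against 108.8 by arithmetic. I go down 8 mm and look again.

```bash
python3 -m creep '{"jaw":[1,1,1,1,1],"travel":[[0,0.002,0],[0,0.002,0],[0,0.002,0],[0,0.002,0],[0,0,0]],"yaw":[0,0,0,0,0]}'; python3 - <<'E'
from ov import *
c=capture("wrist"); pickle.dump(c,open("w17.pkl","wb")); crop(c["img"],290,180,50,50,12,"pics/w17.png",1.5)
p,R,o=cur(); print(p,o["ft_force"]); t=np.radians(10.8);Y=np.array([-np.sin(t),np.cos(t)])
for n,y,z in (("slot edge",20.4-1.4,100),("frame",22.4-1.4,100),("line@100",16.9,100),("102",16.9,102),("104",16.9,104)):
    q=np.r_[(np.array([468.5,-26.1]) if n in("slot edge","frame") else p[:2])+Y*y,z]; print(n,((proj(c,q)-[290,180]+.5)*12).round(0))
c=capture("scene"); pickle.dump(c,open("s17.pkl","wb"));crop(c["img"],300,185,50,45,14,"pics/s17.png",1.2)
E
```

```text
time: 31.52
position: [468.3, -24.7, 122.2]
tool_rot: [-1.293, 1.07, -1.069]
ft_force: [0.5, 0.6, -0.9]
width: 12.3
[468.43750269 -24.66771111 122.29655694] [-0.0764215  -0.41776677 -0.86565782]
slot edge [307. 221.]
frame [307. 189.]
line@100 [311. 232.]
102 [311. 243.]
104 [311. 255.]
```

View pics/w17.png

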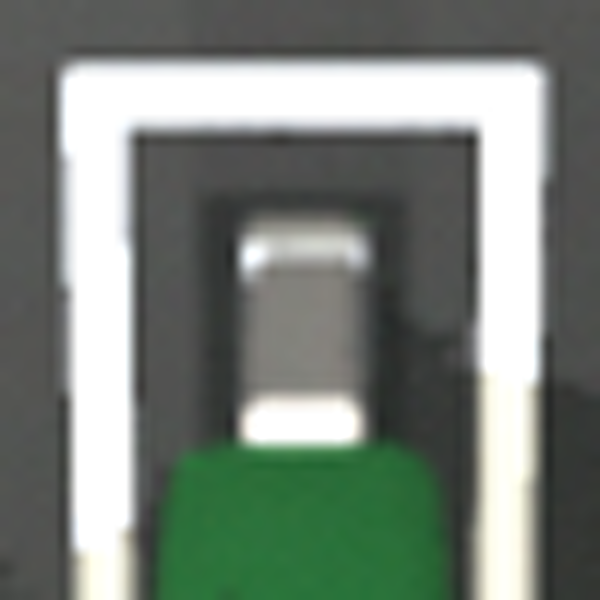

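View pics/s17.png

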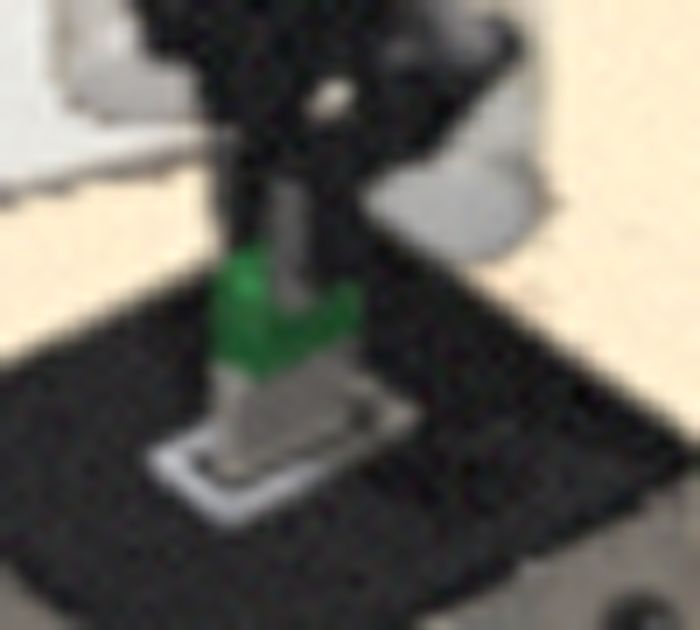

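Arithmetic from the box-floor contacts puts the line at about 100.7. The wrist view (246 px against 232 predicted) says about 102, but that depends on the blade–slot y gap. I lower 1 mm more.

```bash
python3 -m creep '{"jaw":[1,1,1,1],"travel":[[0,0.001,0],[0,0,0],[0,0,0],[0,0,0]],"yaw":[0,0,0,0]}'; python3 - <<'E'
from ov import *
c=capture("wrist"); pickle.dump(c,open("w18.pkl","wb")); crop(c["img"],290,180,50,50,12,"pics/w18.png",1.5)
p,R,o=cur(); print(o["time"],p,o["ft_force"],o["wrist_torque"],o["width"])
c=capture("scene"); crop(c["img"],250,130,190,130,4.2,"pics/s18.png",1.2)
c=capture("top"); crop(c["img"],160,130,340,120,2.35,"pics/t18.png",1.8)
E
```

```text
time: 32.12
position: [468.5, -24.7, 121.4]
tool_rot: [-1.292, 1.069, -1.069]
ft_force: [0.2, -0.9, 0.3]
width: 12.0
32.175 [468.4995165  -24.70187741 121.41956959] [-0.04411929 -0.74353137 -1.0963985 ] [-0.01093928  0.0191763   0.02985735] 12.06891776245385
```

View pics/w18.png

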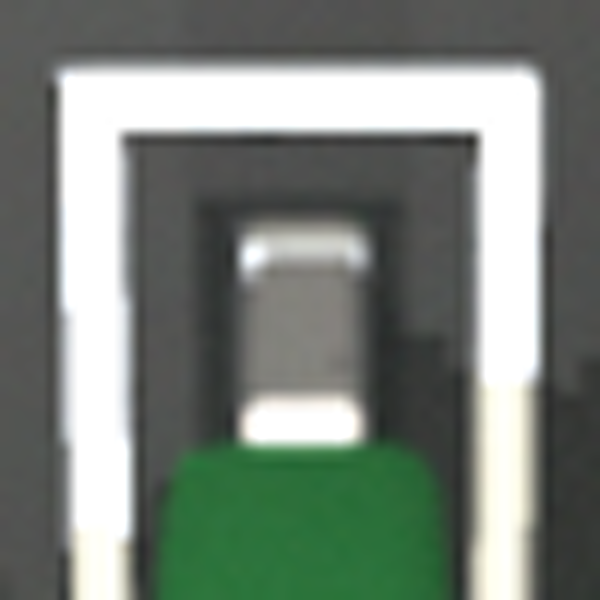

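View pics/s18.png

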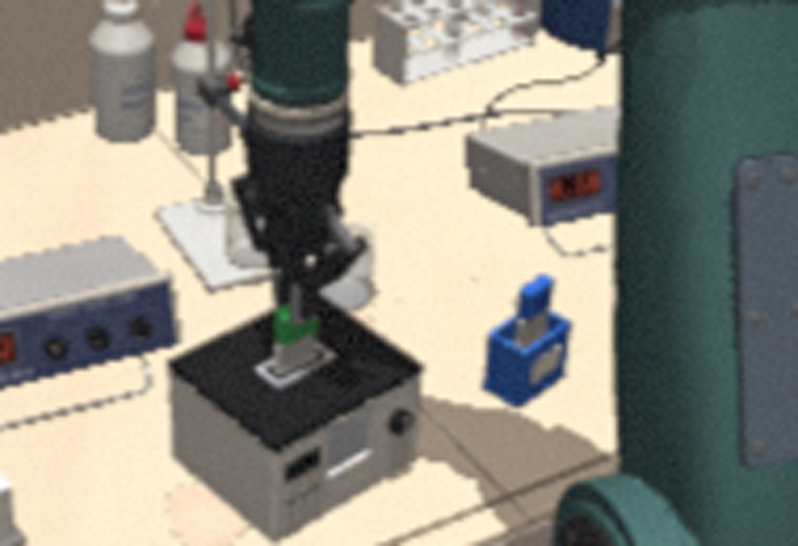

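View pics/t18.png

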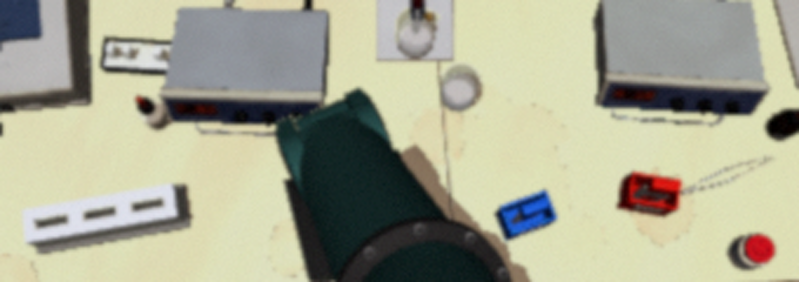

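```bash
python3 -m creep '{"jaw":[1,1,1,1,1],"travel":[[0,0.0005,0],[0,0,0],[0,0,0],[0,0,0],[0,0,0]],"yaw":[0,0,0,0,0]}'; python3 - <<'E'
from ov import *
p,R,o=cur(); print(o["time"],p,o["ft_force"],o["width"])
print(sign_off())
E
```

```text
time: 32.9
position: [468.5, -24.7, 120.9]
tool_rot: [-1.293, 1.069, -1.069]
ft_force: [-0.2, 0.6, -0.3]
width: 11.9
32.9 [468.47084456 -24.69881468 120.89482473] [-0.22552375  0.63892781 -0.27870365] 11.947322624703276
the job is handed in; nothing more can be done
None
```

I handed the job in at 32.9 s with the green paddle still gripped in the photometer slot. The red paddle is in the red box and the blue paddle in the blue box. Each stands grip up on the box floor and was let go.

- **Blade:** it went in without contact. The wrist force stayed near or below 1 N all the way down, and the grip is well clear of the top.
- **White line:** my checks disagreed by about 1.5 mm. Arm position and the contacts on the box floors put the line about 0.5 mm below the top (z ≈ 99.5). The wrist picture, taken 0.5 mm before the last small lowering, implied slightly above it (z ≈ 101). I stopped between the two.
- **Boxes and bystanders:** the last top and scene pictures show both paddles in their boxes and the beaker and red-capped jar where they started. I saw nothing touch the dropper bottle, but I did not measure any of the three again.

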